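# Put the piled slide supplies into their trays

### The arm

A 6-joint arm with a two-finger parallel gripper is mounted at the origin on a cart in front of the work surface, level with it; the furniture and walls round the work are solid. World frame = base frame: x ahead of the robot, y to its left, z up, the work surface at z = 0. Lengths are in m, angles in rad, forces in N, time in s.
With the tool pointing down it reaches from about 0.35 to 0.975 m from the base axis. Payload 4.9 kg.
Tool frame: the origin (TCP) lies midway between the tips of the shut fingers; the grasp point (between the pads) lies 19 mm behind it; z points along the fingers, y is the line along which they close (so a half turn about z gives the same grasp; the last joint's range is limited). The gripper opens to 85 mm and grips with 20 to 120 N. Pads are 22 mm wide; open, the fingers measure 114 mm over their backs; the gripper's body (76 mm by 85 mm) begins 54 mm behind the grasp point. The pads swing forward as they close: fully open they stand 13 mm farther back than shut.
Start: joints at [-1.276, 0.053, 1.613, -0, 1.476, -0.119], TCP at [0.251, -0.572, 0.207] pointing down, gripper open.
Joint ranges: [-3.01, 3.01], [-1.01, 2.22], [0.06, 2.58], [-1.02, 4.17], [0.09, 2.62], [-3.14, 3.14]. Speed limits (rad/s): [2.57, 2.57, 3.14, 3.14, 3.14, 3.14].

### API

Orientations are given as a 3x3 rotation matrix whose columns are the frame's x, y, z axes.
In Python, from rig import * gives the robot as it stands.
- The arm moves only by the tool step_arm, never from a script. Its argument "moves" is a list of rows, each a list of 7 numbers: the turn, a rotation vector about the tool's x, y, z in rad, then the shift along the tool's x, y, z in cm, then the finger opening in cm, from 0 to 8.54. A call has 1 to 5 rows; each row shifts and turns the commanded pose from where the row before left it, along the tool's axes as they then stand; what a row does not reach is not made up. A row lasts 1/12 s, in which the tool goes at most 41.7 mm and 7.16 degrees, less where a joint would pass 70% of its speed; a pose out of reach is approached as far as the arm can. A call with a gripper value outside its range is refused whole. The fingers move at their own pace and stop on an object; the grip force is fixed at half the most. Time passes only in rows, so rows that do not move let the fingers close. It gives the time, the measured TCP pose, the force, the opening and the grip force at its end, in the units of the state.
- state(): the state, without advancing time (a new reading comes with each control period).
- get_image(name): name is "side" or "top" or "wrist"; returns a dict with "img" (384x512x3 uint8, blue, green, red), "z_map" (384x512 float32, m along the optical axis (not along the pixel's ray), 0 where there is no reading), "fovy" (degrees; the focal length in pixels is half the picture's height over the tangent of half this angle, whatever the lens; pixels are square), "cx", "cy" (the principal point, pixels), "cam_to_world" (4x4, takes a point from camera to world coordinates). Camera axes: x right, y up, looking along -z (the intrinsics and any distortion apply to the point x, -y, -z); pixel columns grow to the right and rows downward; lengths in m; the calibration is good to about 2 mm. A picture is of the moment at which its call begins.
- finish_job(): hands the job in; it is judged then, once.
The state is a dict: "time": time; "qpos": joint angles; "dq": joint speeds; "effort": joint torques, N m; "ee_pos": TCP position; "ee_rot": TCP orientation; "contact_force": force on the tool from outside, world axes, zero at the start; "torque": the same for the moment, N m; "grip_width": opening from 0.0 (shut) to 1.0 (fully open); "gripper_force": force on a finger pad.
Only numpy, scipy, OpenCV 4.12 (cv2) and the standard library are available. Lean on these libraries where they do the work, as an engineer would, in place of code of your own. Each camera call takes 0.05 s, during which the arm holds its last target. There are 200 camera calls.

### The job

The slide supplies have been piled up on the bench. Take the pile apart from the top down, one thing at a time, without toppling anything, and put each thing down upright in the middle of its own tray: first the brown stopper in the yellow tray, then the small blue box in the blue tray, then the red-sided carton in the red tray and last the green box in the green tray. The three boxes lie flat with their long side along the tray's long side; do not disturb the two bottles standing nearby.

Things in the scene. Friction and masses are not known exactly. Their poses are not given: they have to be found in the camera images.
- stopper_mid (a point): Brown rubber stopper, round, 22 mm in diameter and 22 mm high, at the start on top of the pile, standing on the blue box. This point is its centre, 11 mm above its underside; z is its upright axis.
- blue_box_mid (a point): Small blue and white coverslip box, 30 (x) x 38 (y) x 16 (z) mm, at the start second from the top, lying on the red carton. This point is its centre, 8 mm above its underside.
- carton_mid (a point): Carton of slides with red sides and a white top, 52 (x) x 86 (y) x 36 (z) mm, at the start third from the top, lying on the green box. This point is its centre, 18 mm above its underside.
- slide_box_green_mid (a point): Green plastic slide box with a white clasp, 62 (x) x 100 (y) x 28 (z) mm, lid fixed shut, at the start the bottom of the pile, on the worktop. This point is its centre, 14 mm above its underside.
- tray_yellow_floor (a point): Shallow yellow plastic tray, 96 x 132 mm outside, 90 x 126 mm inside, fixed to the worktop; for the rubber stopper. This point is the centre of its inner floor, 3 mm above the worktop; the lip round it rises 2.5 mm above that floor. y runs along the tray's length, x across it, z up. A tab 12 mm deep with a white card sticks out of its -x edge, as low as the lip.
- tray_blue_floor (a point): Shallow blue plastic tray, 96 x 132 mm outside, 90 x 126 mm inside, fixed to the worktop; for the blue box. This point is the centre of its inner floor, 3 mm above the worktop; the lip round it rises 2.5 mm above that floor. y runs along the tray's length, x across it, z up. A tab 12 mm deep with a white card sticks out of its -x edge, as low as the lip.
- tray_red_floor (a point): Shallow red plastic tray, 96 x 132 mm outside, 90 x 126 mm inside, fixed to the worktop; for the red carton. This point is the centre of its inner floor, 3 mm above the worktop; the lip round it rises 2.5 mm above that floor. y runs along the tray's length, x across it, z up. A tab 12 mm deep with a white card sticks out of its -x edge, as low as the lip.
- tray_green_floor (a point): Shallow green plastic tray, 96 x 132 mm outside, 90 x 126 mm inside, fixed to the worktop; for the green box. This point is the centre of its inner floor, 3 mm above the worktop; the lip round it rises 2.5 mm above that floor. y runs along the tray's length, x across it, z up. A tab 12 mm deep with a white card sticks out of its -x edge, as low as the lip.
- amber_bottle_mid (a point): Bystander: amber dropper bottle with black cap, 42 mm in diameter, 100 mm high, standing loose on the worktop; leave alone. This point is its centre, 50 mm up.
- red_cap_bottle_mid (a point): Bystander: clear or whitish bottle with red cap, 47 mm in diameter, 85 mm high, standing loose on the worktop; leave alone. This point is its centre, 42.5 mm up.
Mind the look-alikes: they are no part of the job. There is more than one size of the part that bears stopper_mid; the job needs the smallest.

How it is judged:
On the way, in this order (a step that is already met when the one before it is completed fails the run):
1. the rubber stopper set down in the yellow tray and let go (horizontal distance between stopper_mid and tray_yellow_floor below 0.015 m and z of stopper_mid in the frame of tray_yellow_floor between 0.007 and 0.015 m and angle between stopper_mid's own z axis and vertical below 0.1 rad and linear speed of stopper below 0.02 m/s and contact force between the fingers and stopper below 0.05 N), for 0.2 s.
2. the blue box set down in the blue tray and let go (horizontal distance between blue_box_mid and tray_blue_floor below 0.015 m and z of blue_box_mid in the frame of tray_blue_floor between 0.004 and 0.012 m and angle between blue_box_mid's own z axis and vertical below 0.1 rad and linear speed of blue_box below 0.02 m/s and contact force between the fingers and blue_box below 0.05 N and angle between the y axis of blue_box_mid and the y axis of tray_blue_floor, either way round below 0.25 rad), for 0.2 s.
3. the red carton set down in the red tray and let go (horizontal distance between carton_mid and tray_red_floor below 0.015 m and z of carton_mid in the frame of tray_red_floor between 0.014 and 0.022 m and angle between carton_mid's own z axis and vertical below 0.1 rad and linear speed of carton below 0.02 m/s and contact force between the fingers and carton below 0.05 N and angle between the y axis of carton_mid and the y axis of tray_red_floor, either way round below 0.25 rad), for 0.2 s.
4. the green box set down in the green tray and let go (horizontal distance between slide_box_green_mid and tray_green_floor below 0.015 m and z of slide_box_green_mid in the frame of tray_green_floor between 0.01 and 0.018 m and angle between slide_box_green_mid's own z axis and vertical below 0.1 rad and linear speed of slide_box_green below 0.02 m/s and contact force between the fingers and slide_box_green below 0.05 N and angle between the y axis of slide_box_green_mid and the y axis of tray_green_floor, either way round below 0.25 rad), for 0.2 s.
At the end, for the whole second after the job is handed in: Each thing in its own tray (stopper yellow, boxes by colour): centres within 15 mm of the tray centre, resting on its floor (within 4 mm), upright within 0.1 rad, boxes' long sides within 0.25 rad of the tray's, all released and at rest (all of step 1 and all of step 2 and all of step 3 and all of step 4); the robot touches nothing.
It fails at once if a bystander bottle was shifted by more than 25 mm or tipped (distance of any of amber_bottle_mid, red_cap_bottle_mid from where it was at the start of the episode above 0.025 m or angle between any of amber_bottle_mid, red_cap_bottle_mid's own z axis and vertical above 0.4 rad).
It fails at once if one of the piled things was toppled (tilted by more than 35 degrees) (angle between any of stopper_mid, blue_box_mid, carton_mid, slide_box_green_mid's own z axis and vertical above 0.61 rad).
It also fails if it takes over 115 s, if anything falls off the work surface, if the arm or the gripper's body presses on something with over 40 N, if the wrist force passes 120 N, or if a joint passes its speed limit or range.

## Working session

There is one attempt and no reset: what is moved stays moved. The work goes in short steps, Python scripts to look and compute and a tool call to move; the robot and the scene stay as the last step left them, time stands still between calls to the robot, and variables do not carry over. Pictures are saved under pics/ and viewed, at most 14 in all, crops included, and the job is handed in when it is done.

Besides the shell and the picture viewer there is one more tool, called after "Call:" by a JSON object that holds its "name" and its "arguments", one argument or row to a line. step_arm: Moves the arm, as the interface text tells. Its arguments: {"type":"object","properties":{"moves":{"type":"array","items":{"type":"array","items":{"type":"number"}}}},"required":["moves"]}

```bash
mkdir -p pics; ls; python3 - <<'E'
from rig import *
import cv2,numpy as np
for n in ("top","side"):
    d=get_image(n); cv2.imwrite(f"pics/{n}0.png",d["img"]); np.savez(f"{n}0.npz",**d)
    print(n,d["fovy"],d["cx"],d["cy"],d["cam_to_world"].round(3).tolist(),[k for k in d])
s=state();print(s["time"],s["ee_pos"],s["ee_rot"],s["grip_width"])
E
```

```text
pics
top 54.280091312424204 252.8280664780102 189.48728733326993 [[0.02, 0.996, -0.083, 0.524], [-1.0, 0.019, -0.005, -0.062], [-0.004, 0.083, 0.997, 0.966], [0.0, 0.0, 0.0, 1.0]] ['img', 'z_map', 'fovy', 'cx', 'cy', 'cam_to_world']
side 55.68421714119389 251.36617893857354 194.72277647426412 [[-0.855, 0.296, -0.426, 0.186], [-0.518, -0.467, 0.717, 0.561], [0.013, 0.834, 0.552, 0.566], [0.0, 0.0, 0.0, 1.0]] ['img', 'z_map', 'fovy', 'cx', 'cy', 'cam_to_world']
0.1 [ 0.25113557 -0.57166359  0.20556326] [[ 9.15605506e-01  4.02077464e-01 -5.20794202e-04]
 [ 4.02077725e-01 -9.15603768e-01  1.80093296e-03]
 [ 2.47273423e-04 -1.85834388e-03 -9.99998243e-01]] 1.0008994526529673
```

View pics/top0.png

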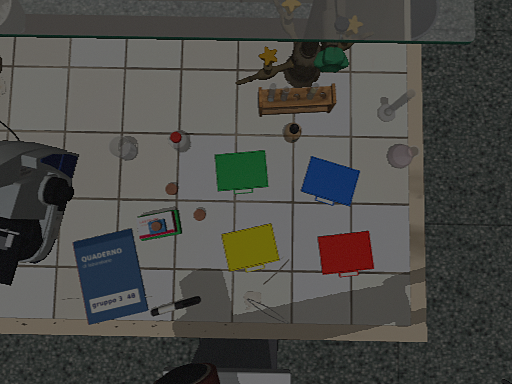

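View pics/side0.png

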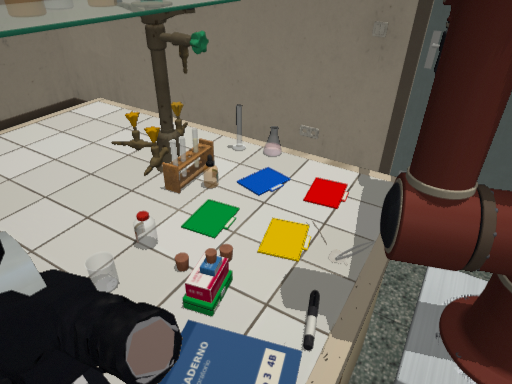

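Seen in the top view: the trays are green (241,170), blue (330,181), yellow (251,247) and red (346,252). Three things could be the stopper: one on the pile at (155,226), and two on the worktop at (171,188) and (200,214). The one on the blue box is the smallest and stands where the description says. I'll confirm it in a crop and measure.

```bash
cat > h.py <<'E'
import numpy as np, cv2
def rays(d,uv):
    uv=np.atleast_2d(uv).astype(float); f=192/np.tan(np.radians(d["fovy"])/2)
    T=d["cam_to_world"]; r=np.c_[(uv[:,0]-d["cx"])/f,-(uv[:,1]-d["cy"])/f,-np.ones(len(uv))]
    return T[:3,3],r@T[:3,:3].T
def plane(d,uv,z):
    o,r=rays(d,uv); return o+r*((z-o[2])/r[:,2])[:,None]
def cloud(d):
    v,u=np.mgrid[:384,:512]; o,r=rays(d,np.c_[u.ravel(),v.ravel()])
    P=(o+r*d["z_map"].reshape(-1,1)).reshape(384,512,3); P[d["z_map"]==0]=np.nan; return P
def rect(xy):
    """centre, (long, short), yaw of long axis relative to +y, mm/deg"""
    b=cv2.boxPoints(cv2.minAreaRect((np.asarray(xy)*1000).astype(np.float32)))
    e=[b[1]-b[0],b[2]-b[1]]; l=max(e,key=np.linalg.norm); s=min(e,key=np.linalg.norm)
    a=(np.degrees(np.arctan2(-l[0],l[1]))+90)%180-90
    return b.mean(0).round(1),np.linalg.norm(l).round(1),np.linalg.norm(s).round(1),round(float(a),1)
def mask(d,lo,hi):
    m=cv2.inRange(cv2.cvtColor(d["img"],cv2.COLOR_BGR2HSV),np.array(lo),np.array(hi)); return m
E
python3 - <<'E'
from h import *
d=dict(np.load("top0.npz"))
R={"green":((40,80,40),(85,255,255),(241,170)),"blue":((105,120,60),(125,255,255),(330,181)),"yellow":((20,120,80),(35,255,255),(251,247)),"red":((170,120,60),(180,255,255),(346,252)),"red2":((0,120,60),(8,255,255),(346,252))}
for n,(lo,hi,c) in R.items():
    m=mask(d,lo,hi); k,l=cv2.connectedComponents(m); i=l[c[1],c[0]]
    if i==0: print(n,"miss",cv2.cvtColor(d["img"],cv2.COLOR_BGR2HSV)[c[1],c[0]]);continue
    cc=max(cv2.findContours((l==i).astype(np.uint8),0,1)[0],key=cv2.contourArea)[:,0]
    print(n,*rect(plane(d,cc,.0055)[:,:2]))
P=cloud(d)
sub=P[180:250,130:215].reshape(-1,3)
print(np.histogram(sub[:,2],bins=np.arange(-.01,.13,.01)))
z=P[...,2]; roi=np.zeros((384,512),bool); roi[195:250,130:190]=1
for n,a,b in (("stopper",.095,.112),("blue+",.072,.112),("carton+",.056,.112),("green+",.02,.112)):
    q=P[roi&(z>a)&(z<b)]; print(n,len(q),np.median(q[:,2]) if len(q) else 0,*(rect(q[:,:2]) if len(q)>4 else []))
t=cv2.resize(d["img"][175:255,110:220],None,fx=7,fy=7,interpolation=2)[:,:400*2]
s=dict(np.load("side0.npz"))["img"][225:315,160:260]
cv2.imwrite("pics/c1.png",np.vstack([cv2.resize(d["img"][180:250,120:220],(700,300*490//300),interpolation=2)[:300*2]])[:600])
cv2.imwrite("pics/c2.png",cv2.resize(s,None,fx=6,fy=6,interpolation=2))
E
```

```text
green [647.8 -25.5] 130.2 107.2 6.3
blue [ 625.6 -253.1] 130.5 106.7 -16.1
yellow [452.  -52.9] 131.5 106.4 13.6
red miss [  1 212 112]
red2 [ 443.1 -294.8] 131.1 106.8 7.8
(array([3399, 1206,   55,  317,  124,   19,   24,  566,   71,   69,   12,
         64,    0,    0]), array([-0.01,  0.  ,  0.01,  0.02,  0.03,  0.04,  0.05,  0.06,  0.07,
        0.08,  0.09,  0.1 ,  0.11,  0.12,  0.13]))
stopper 74 0.1021921985747915 [507.6 165.4] 20.3 18.3 1.1
blue+ 216 0.08109096037490465 [506.4 169.5] 38.4 29.8 13.7
carton+ 793 0.0649847279691147 [510.1 177.6] 86.7 52.0 12.5
green+ 1035 0.06399958074856449 [509.5 177.7] 99.3 63.6 11.4
```

View pics/c1.png

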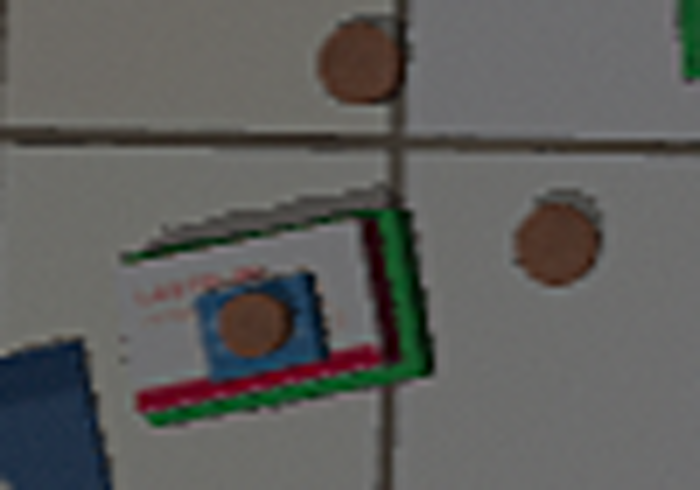

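View pics/c2.png

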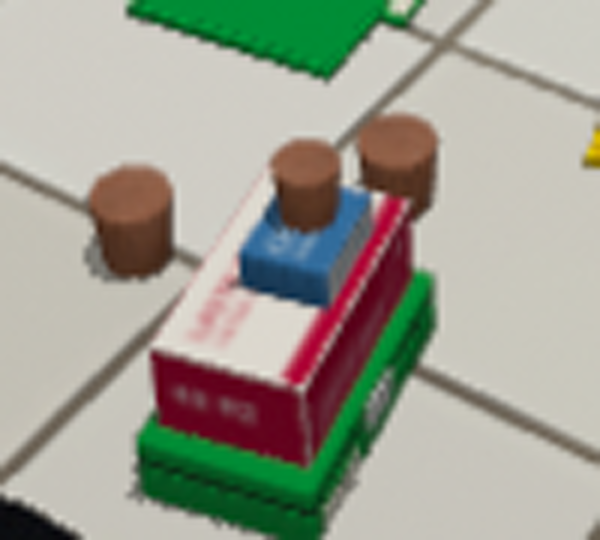

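The crops confirm it: the stopper on the blue box (crop 2 at (306,180), about 20 mm across) is smaller than the two on the worktop, which are about 25 mm. The boxes are all turned about 12.5°, and the tray tabs point to −x. Next I plan the approach.

```bash
cat > plan.py <<'E'
"""plan.py x y z(mm) yaw(deg of tool y axis, mod 180) grip n : rows from the measured pose"""
import sys, numpy as np
from rig import *
def plan(x,y,z,yaw,grip,n):
    s=state(); R=np.array(s["ee_rot"]); p=np.array(s["ee_pos"])*1000
    cur=np.degrees(np.arctan2(R[1,1],R[0,1])); dy=(yaw-cur+90)%180-90; d=np.array([x,y,z])-p
    print("t",round(s["time"],2),"tcp",p.round(1),"yaw",round(cur,1),"turn",round(dy,1),"d",d.round(1),"tilt",R[:2,2].round(4),"q",np.round(s["qpos"],2))
    for i in range(n):
        a=np.radians(cur+dy*i/n); ty=np.array([np.cos(a),np.sin(a)]); tx=np.array([-ty[1],ty[0]])
        w=d/n/10; print([0,0,round(-np.radians(dy)/n,3),round(w[:2]@tx,2),round(w[:2]@ty,2),round(-w[2],2),grip],end=",\n" if i%5<4 else "\n\n")
if __name__=="__main__":
    *a,n=map(float,sys.argv[1:]); plan(*a,int(n))
E
python3 plan.py 507.6 165.4 180 12.5 5 20
```

```text
t 0.1 tcp [ 251.1 -571.7  205.6] yaw -66.3 turn 78.8 d [256.5 737.1 -25.6] tilt [-0.0005  0.0018] q [-1.28  0.05  1.61  0.    1.48 -0.12]
[0, 0, np.float64(-0.069), np.float64(2.66), np.float64(-2.86), np.float64(0.13), 5.0],
[0, 0, np.float64(-0.069), np.float64(2.85), np.float64(-2.67), np.float64(0.13), 5.0],
[0, 0, np.float64(-0.069), np.float64(3.02), np.float64(-2.47), np.float64(0.13), 5.0],
[0, 0, np.float64(-0.069), np.float64(3.19), np.float64(-2.25), np.float64(0.13), 5.0],
[0, 0, np.float64(-0.069), np.float64(3.33), np.float64(-2.03), np.float64(0.13), 5.0]

[0, 0, np.float64(-0.069), np.float64(3.46), np.float64(-1.8), np.float64(0.13), 5.0],
[0, 0, np.float64(-0.069), np.float64(3.58), np.float64(-1.55), np.float64(0.13), 5.0],
[0, 0, np.float64(-0.069), np.float64(3.68), np.float64(-1.3), np.float64(0.13), 5.0],
[0, 0, np.float64(-0.069), np.float64(3.76), np.float64(-1.05), np.float64(0.13), 5.0],
[0, 0, np.float64(-0.069), np.float64(3.82), np.float64(-0.79), np.float64(0.13), 5.0]

[0, 0, np.float64(-0.069), np.float64(3.87), np.float64(-0.52), np.float64(0.13), 5.0],
[0, 0, np.float64(-0.069), np.float64(3.89), np.float64(-0.26), np.float64(0.13), 5.0],
[0, 0, np.float64(-0.069), np.float64(3.9), np.float64(0.01), np.float64(0.13), 5.0],
[0, 0, np.float64(-0.069), np.float64(3.89), np.float64(0.28), np.float64(0.13), 5.0],
[0, 0, np.float64(-0.069), np.float64(3.86), np.float64(0.55), np.float64(0.13), 5.0]

[0, 0, np.float64(-0.069), np.float64(3.82), np.float64(0.81), np.float64(0.13), 5.0],
[0, 0, np.float64(-0.069), np.float64(3.75), np.float64(1.07), np.float64(0.13), 5.0],
[0, 0, np.float64(-0.069), np.float64(3.67), np.float64(1.33), np.float64(0.13), 5.0],
[0, 0, np.float64(-0.069), np.float64(3.57), np.float64(1.58), np.float64(0.13), 5.0],
[0, 0, np.float64(-0.069), np.float64(3.45), np.float64(1.82), np.float64(0.13), 5.0]
```

Call:
{"name": "step_arm", "arguments": {
  "moves": [
    [0, 0, -0.07, 2.66, -2.86, 0, 5],
    [0, 0, -0.07, 2.85, -2.67, 0, 5],
    [0, 0, -0.07, 3.02, -2.47, 0, 5],
    [0, 0, -0.07, 3.19, -2.25, 0, 5],
    [0, 0, -0.07, 3.33, -2.03, 0, 5]
  ]
}}

```text
time: 0.52
ee_pos: [0.3151, -0.3858, 0.206]
ee_rot: [[0.72, 0.694, -0.0], [0.694, -0.72, 0.001], [0.0, -0.001, -1.0]]
contact_force: [0.6, -0.9, -0.0]
grip_width: 0.581
gripper_force: 0.0
```

Call:
{"name": "step_arm", "arguments": {
  "moves": [
    [0, 0, -0.07, 3.46, -1.8, 0, 5],
    [0, 0, -0.07, 3.58, -1.55, 0, 5],
    [0, 0, -0.07, 3.68, -1.3, 0, 5],
    [0, 0, -0.07, 3.76, -1.05, 0, 5],
    [0, 0, -0.07, 3.82, -0.79, 0, 5]
  ]
}}

```text
time: 0.93
ee_pos: [0.3775, -0.201, 0.2063]
ee_rot: [[0.439, 0.899, -0.0], [0.899, -0.439, 0.0], [0.0, -0.0, -1.0]]
contact_force: [0.9, -0.8, 0.1]
grip_width: 0.585
gripper_force: 0.0
```

```bash
sed -i 's/print(\[0,0,\(.*\),grip\]/print([float(v) for v in (0,0,\1,grip)]/' plan.py; python3 plan.py 507.6 165.4 180 12.5 5 10
```

```text
t 0.93 tcp [ 377.5 -201.   206.3] yaw -26.0 turn 38.5 d [130.1 366.4 -26.3] tilt [-0.0001  0.0002] q [-0.66 -0.45  2.05  0.    1.55 -0.21]
[0.0, 0.0, -0.067, 3.86, -0.44, 0.26, 5.0],
[0.0, 0.0, -0.067, 3.88, -0.18, 0.26, 5.0],
[0.0, 0.0, -0.067, 3.89, 0.08, 0.26, 5.0],
[0.0, 0.0, -0.067, 3.87, 0.34, 0.26, 5.0],
[0.0, 0.0, -0.067, 3.84, 0.6, 0.26, 5.0]

[0.0, 0.0, -0.067, 3.79, 0.86, 0.26, 5.0],
[0.0, 0.0, -0.067, 3.73, 1.11, 0.26, 5.0],
[0.0, 0.0, -0.067, 3.64, 1.36, 0.26, 5.0],
[0.0, 0.0, -0.067, 3.54, 1.6, 0.26, 5.0],
[0.0, 0.0, -0.067, 3.43, 1.84, 0.26, 5.0]
```

Tracking is accurate: shifts act along the axes at the start of each row.

Call:
{"name": "step_arm", "arguments": {
  "moves": [
    [0, 0, -0.067, 3.86, -0.44, 0.26, 5],
    [0, 0, -0.067, 3.88, -0.18, 0.26, 5],
    [0, 0, -0.067, 3.89, 0.08, 0.26, 5],
    [0, 0, -0.067, 3.87, 0.34, 0.26, 5],
    [0, 0, -0.067, 3.84, 0.6, 0.26, 5]
  ]
}}

```text
time: 1.35
ee_pos: [0.443, -0.018, 0.1933]
ee_rot: [[0.118, 0.993, 0.0], [0.993, -0.118, -0.0], [-0.0, 0.0, -1.0]]
contact_force: [-0.1, -0.5, 0.5]
grip_width: 0.586
gripper_force: 0.0
```

Call:
{"name": "step_arm", "arguments": {
  "moves": [
    [0, 0, -0.067, 3.79, 0.86, 0.26, 5],
    [0, 0, -0.067, 3.73, 1.11, 0.26, 5],
    [0, 0, -0.067, 3.64, 1.36, 0.26, 5],
    [0, 0, -0.067, 3.54, 1.6, 0.26, 5],
    [0, 0, -0.067, 3.43, 1.84, 0.26, 5]
  ]
}}

```text
time: 1.77
ee_pos: [0.5087, 0.165, 0.1801]
ee_rot: [[-0.215, 0.977, -0.001], [0.977, 0.215, -0.0], [-0.0, -0.001, -1.0]]
contact_force: [1.4, -0.3, -0.0]
grip_width: 0.584
gripper_force: 0.0
```

Call:
{"name": "step_arm", "arguments": {
  "moves": [
    [0, 0, 0, 0, 0, 0, 5],
    [0, 0, 0, 0, 0, 0, 5]
  ]
}}

```text
time: 1.93
ee_pos: [0.5083, 0.1645, 0.1795]
ee_rot: [[-0.215, 0.977, -0.002], [0.977, 0.215, -0.001], [-0.0, -0.002, -1.0]]
contact_force: [0.1, -0.1, -0.1]
grip_width: 0.586
gripper_force: 0.0
```

```bash
python3 plan.py 507.6 165.4 84 12.5 5 4; python3 - <<'E'
from rig import *; from h import *
d=get_image("wrist"); np.savez("w0.npz",**d); cv2.imwrite("pics/w0.png",d["img"])
print(d["cam_to_world"].round(3).tolist())
E
```

```text
t 1.93 tcp [508.3 164.5 179.5] yaw 12.4 turn 0.1 d [ -0.7   0.9 -95.5] tilt [-0.0024 -0.0006] q [ 0.17 -0.15  1.85 -0.    1.44 -0.04]
[0.0, 0.0, -0.0, 0.03, -0.01, 2.39, 5.0],
[0.0, 0.0, -0.0, 0.03, -0.01, 2.39, 5.0],
[0.0, 0.0, -0.0, 0.03, -0.01, 2.39, 5.0],
[0.0, 0.0, -0.0, 0.03, -0.01, 2.39, 5.0],
[[0.976, -0.206, -0.062, 0.492], [0.216, 0.932, 0.29, 0.238], [-0.002, -0.297, 0.955, 0.347], [0.0, 0.0, 0.0, 1.0]]
```

View pics/w0.png

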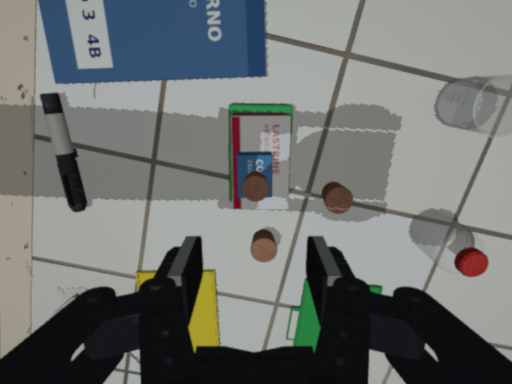

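The wrist view shows the stopper at (256,182) on the blue box, centred between the fingers. I go down and grip.

Call:
{"name": "step_arm", "arguments": {
  "moves": [
    [0, 0, 0, 0.03, -0.01, 2.4, 5],
    [0, 0, 0, 0.03, -0.01, 2.4, 5],
    [0, 0, 0, 0, 0, 2.4, 5],
    [0, 0, 0, 0, 0, 2.3, 5],
    [0, 0, 0, 0, 0, 0, 5]
  ]
}}

```text
time: 2.4
ee_pos: [0.5043, 0.1613, 0.0803]
ee_rot: [[-0.209, 0.978, -0.01], [0.978, 0.209, -0.002], [0.0, -0.01, -1.0]]
contact_force: [-0.9, 0.2, -0.6]
grip_width: 0.588
gripper_force: 0.0
```

Call:
{"name": "step_arm", "arguments": {
  "moves": [
    [0, 0, 0, 0, 0, 0, 1.5],
    [0, 0, 0, 0, 0, 0, 1.5],
    [0, 0, 0, 0, 0, 0, 1.5],
    [0, 0, 0, 0, 0, 0, 1.5],
    [0, 0, 0, 0, 0, 0, 1.5]
  ]
}}

```text
time: 2.82
ee_pos: [0.5096, 0.1635, 0.0874]
ee_rot: [[-0.211, 0.977, 0.003], [0.977, 0.211, 0.0], [-0.0, 0.003, -1.0]]
contact_force: [0.2, -0.3, 0.1]
grip_width: 0.173
gripper_force: 0.0
```

Call:
{"name": "step_arm", "arguments": {
  "moves": [
    [0, 0, 0, 0, 0, -0.5, 1.5],
    [0, 0, 0, 0, 0, -1.5, 1.5],
    [0, 0, 0, 0, 0, -3, 1.5],
    [0, 0, 0, 0, 0, -3, 1.5],
    [0, 0, 0, 0, 0, 0, 1.5]
  ]
}}

```text
time: 3.23
ee_pos: [0.5126, 0.1643, 0.1739]
ee_rot: [[-0.212, 0.977, 0.012], [0.977, 0.212, 0.002], [-0.001, 0.013, -1.0]]
contact_force: [2.1, 1.0, 0.9]
grip_width: 0.177
gripper_force: 0.0
```

```bash
python3 - <<'E'
from rig import *; from h import *
d=get_image("wrist"); cv2.imwrite("pics/w1.png",d["img"])
E
python3 plan.py 457.4 -51.6 150 13 1.5 10
```

```text
t 3.28 tcp [511.4 164.1 171.1] yaw 12.2 turn 0.8 d [ -54.  -215.7  -21.1] tilt [0.009  0.0016] q [ 0.17 -0.14  1.86 -0.    1.41 -0.04]
[0.0, 0.0, -0.001, -1.99, -0.98, 0.21, 1.5],
[0.0, 0.0, -0.001, -1.99, -0.99, 0.21, 1.5],
[0.0, 0.0, -0.001, -1.99, -0.99, 0.21, 1.5],
[0.0, 0.0, -0.001, -1.99, -0.99, 0.21, 1.5],
[0.0, 0.0, -0.001, -1.99, -1.0, 0.21, 1.5]

[0.0, 0.0, -0.001, -1.99, -1.0, 0.21, 1.5],
[0.0, 0.0, -0.001, -1.99, -1.0, 0.21, 1.5],
[0.0, 0.0, -0.001, -1.98, -1.0, 0.21, 1.5],
[0.0, 0.0, -0.001, -1.98, -1.01, 0.21, 1.5],
[0.0, 0.0, -0.001, -1.98, -1.01, 0.21, 1.5]
```

View pics/w1.png

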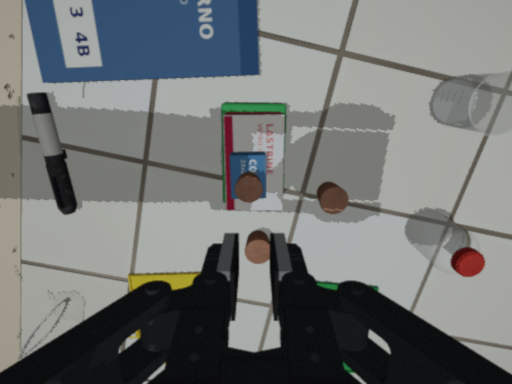

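The fingers closed on nothing. The stopper still stands on the blue box at (249,185) in the wrist view. I measure it again from the wrist and top views.

```bash
python3 - <<'E'
from rig import *; from h import *
s=state(); print(s["time"],np.array(s["ee_pos"]).round(4))
for n,roi in (("wrist",(160,210,225,275)),("top",(205,240,140,175))):
    d=get_image(n); P=cloud(d); z=P[...,2]; np.savez(n+"1.npz",**d)
    m=np.zeros(z.shape,bool); m[roi[0]:roi[1],roi[2]:roi[3]]=1
    for a,b in ((.096,.11),(.074,.088)):
        q=P[m&(z>a)&(z<b)]; print(n,a,len(q),np.median(q[:,2]),*rect(q[:,:2]))
    b=mask(d,(3,60,40),(18,200,255))&(m*255).astype(np.uint8)
    c=max(cv2.findContours(b,0,1)[0],key=cv2.contourArea); print("brown",cv2.minEnclosingCircle(c),rect(plane(d,c[:,0],.102)[:,:2]))
    if n=="wrist":
        f=P[(z>s["ee_pos"][2]-.01)&(z<s["ee_pos"][2]+.05)]; print("fingers",len(f),f.min(0).round(4),f.max(0).round(4)); i=f[f[:,2]<f[:,2].min()+.004]; print(i.mean(0).round(4),i.min(0).round(4),i.max(0).round(4))
E
```

```text
3.2833 [0.5114 0.1641 0.1711]
wrist 0.096 631 0.10249422261192512 [508.4 164.2] 21.8 20.8 12.9
wrist 0.074 833 0.08062400333821462 [507.5 166.2] 34.0 30.0 13.0
brown ((250.0, 188.2413787841797), 14.792559623718262) (array([508.6, 165.2], dtype=float32), np.float32(23.3), np.float32(20.0), 12.1)
fingers 1491 [0.4887 0.1513 0.1955] [0.5298 0.1781 0.2211]
[0.5099 0.1657 0.1977] [0.5021 0.156  0.1955] [0.5191 0.1726 0.1995]
top 0.096 75 0.10186318684951012 [507.6 165. ] 21.4 18.3 1.1
top 0.074 132 0.0799137228309777 [506.4 169.4] 38.4 29.9 14.2
brown ((156.0, 226.0), 4.472236156463623) (array([507.7, 163.9], dtype=float32), np.float32(18.4), np.float32(18.4), 2.3)
```

Call:
{"name": "step_arm", "arguments": {
  "moves": [
    [0, 0, 0, 0, 0, 0, 5],
    [0, 0, 0, 0, 0, 0, 5],
    [0, 0, 0, 0, 0, 0, 5],
    [0, 0, 0, 0, 0, 0, 5],
    [0, 0, 0, 0, 0, 0, 5]
  ]
}}

```text
time: 3.8
ee_pos: [0.5082, 0.1634, 0.165]
ee_rot: [[-0.211, 0.977, -0.001], [0.977, 0.211, -0.0], [0.0, -0.001, -1.0]]
contact_force: [-1.1, -0.2, -0.9]
grip_width: 0.585
gripper_force: 0.0
```

```bash
python3 - <<'E'
from rig import *; from h import *
s=state(); print(s["time"],np.array(s["ee_pos"]).round(4),np.array(s["ee_rot"]).round(3).tolist(),s["grip_width"],s["contact_force"])
w=get_image("wrist"); P=cloud(w); z=P[...,2]
f=P[(z>.13)]; f=f[np.isfinite(f[:,0])]; print("lowest",np.percentile(f[:,2],[0,1,5,50]).round(4))
i=f[f[:,2]<f[:,2].min()+.005]; print(i.mean(0).round(4),i.min(0).round(4),i.max(0).round(4))
d=get_image("side"); P=cloud(d); z=P[...,2]
u=[]
for k in ((.5083,.1645,s["ee_pos"][2]),(.508,.165,.102)):
    T=np.linalg.inv(d["cam_to_world"]); c=T[:3,:3]@k+T[:3,3]; F=192/np.tan(np.radians(d["fovy"])/2); u.append((d["cx"]+F*c[0]/-c[2],d["cy"]-F*c[1]/-c[2]))
print("tcp, stopper px",np.round(u,1))
g=d["img"].copy(); cv2.drawMarker(g,tuple(int(round(v)) for v in u[0]),(255,0,255),0,6)
x,y=map(int,u[0]); cv2.imwrite("pics/s1.png",cv2.resize(g[y-70:y+80,x-80:x+80],None,fx=4,fy=4,interpolation=2)[:600])
E
```

```text
3.8 [0.5082 0.1634 0.165 ] [[-0.211, 0.977, -0.001], [0.977, 0.211, -0.0], [0.0, -0.001, -1.0]] 0.5854995036121722 [-1.10526948 -0.17572391 -0.91736221]
lowest [0.1923 0.2011 0.2158 0.2592]
[0.5072 0.1633 0.1953] [0.4761 0.1476 0.1923] [0.5364 0.1802 0.1973]
tcp, stopper px [[208.7 225.1]
 [210.5 252. ]]
```

View pics/s1.png

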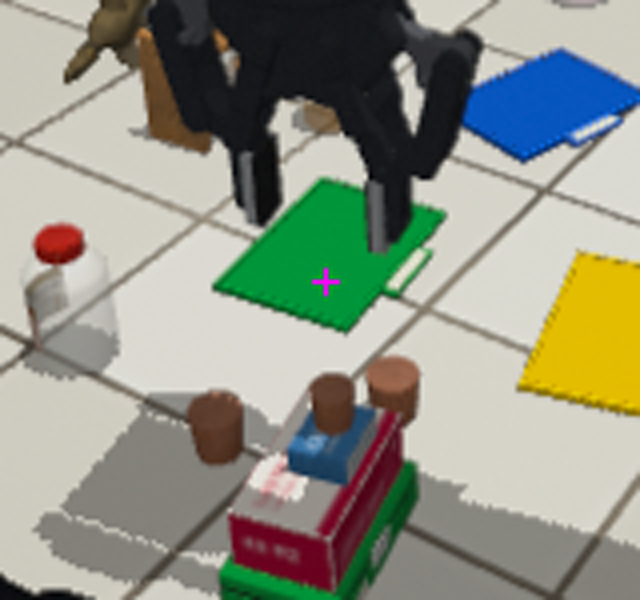

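The magenta TCP mark at (325,281) shows the real fingertips sit about 25 mm above the reported TCP, and the wrist depth agrees: 24 mm at 15 mm opening, 27 mm at 50 mm. So I'll command z that much lower, and slow down at the end because the arm overshoots.

Call:
{"name": "step_arm", "arguments": {
  "moves": [
    [0, 0, 0, 0.1, 0, 2.5, 5],
    [0, 0, 0, 0.1, 0, 2.5, 5],
    [0, 0, 0, 0, 0, 2, 5],
    [0, 0, 0, 0, 0, 1.5, 5],
    [0, 0, 0, 0, 0, 1, 5]
  ]
}}

```text
time: 4.32
ee_pos: [0.5068, 0.1652, 0.0685]
ee_rot: [[-0.211, 0.977, -0.003], [0.977, 0.211, -0.001], [0.0, -0.003, -1.0]]
contact_force: [-0.3, 1.1, 0.7]
grip_width: 0.583
gripper_force: 0.0
```

Call:
{"name": "step_arm", "arguments": {
  "moves": [
    [0, 0, 0, 0, 0, 0.5, 5],
    [0, 0, 0, 0, 0, 0.2, 5],
    [0, 0, 0, 0, 0, 0.1, 5],
    [0, 0, 0, 0, 0, 0.1, 5],
    [0, 0, 0, 0, 0, 0, 5]
  ]
}}

```text
time: 4.73
ee_pos: [0.5089, 0.1656, 0.0627]
ee_rot: [[-0.211, 0.977, 0.002], [0.977, 0.211, 0.0], [-0.0, 0.002, -1.0]]
contact_force: [-0.1, 0.0, 0.0]
grip_width: 0.586
gripper_force: 0.0
```

Call:
{"name": "step_arm", "arguments": {
  "moves": [
    [0, 0, 0, 0, 0, 0, 1.5],
    [0, 0, 0, 0, 0, 0, 1.5],
    [0, 0, 0, 0, 0, 0, 1.5],
    [0, 0, 0, 0, 0, 0, 1.5],
    [0, 0, 0, 0, 0, 0, 1.5]
  ]
}}

```text
time: 5.15
ee_pos: [0.5087, 0.1655, 0.0626]
ee_rot: [[-0.211, 0.977, 0.001], [0.977, 0.211, 0.0], [-0.0, 0.001, -1.0]]
contact_force: [-1.5, -0.0, 4.2]
grip_width: 0.227
gripper_force: 58.9
```

Call:
{"name": "step_arm", "arguments": {
  "moves": [
    [0, 0, 0, 0, 0, -0.5, 1.5],
    [0, 0, 0, 0, 0, -1, 1.5],
    [0, 0, 0, 0, 0, -2, 1.5],
    [0, 0, 0, 0, 0, -1.5, 1.5],
    [0, 0, 0, 0, 0, -1, 1.5]
  ]
}}

```text
time: 5.57
ee_pos: [0.5089, 0.1656, 0.1241]
ee_rot: [[-0.211, 0.977, 0.002], [0.977, 0.211, 0.001], [-0.0, 0.003, -1.0]]
contact_force: [0.3, 0.1, -0.3]
grip_width: 0.23
gripper_force: 58.7
```

```bash
python3 plan.py 457.4 -51.6 122 13 1.5 8 | sed -n '1,3p'; cat > look.py <<'E'
import sys; from rig import *; from h import *
n,name,u,v,w=sys.argv[1],sys.argv[2],*map(int,sys.argv[3:6]); g=get_image(n)["img"]
h=w*3//4; u=max(0,min(512-w,u-w//2)); v=max(0,min(384-h,v-h//2))
cv2.imwrite(f"pics/{name}.png",cv2.resize(g[v:v+h,u:u+w],(640,480),interpolation=2))
E
python3 look.py side s2 210 240 160
```

```text
t 5.57 tcp [508.9 165.6 124.1] yaw 12.2 turn 0.8 d [ -51.5 -217.2   -2.1] tilt [0.0025 0.0005] q [ 0.18 -0.1   1.9   0.    1.33 -0.04]
[0.0, 0.0, -0.002, -2.52, -1.2, 0.03, 1.5],
[0.0, 0.0, -0.002, -2.52, -1.21, 0.03, 1.5],
```

View pics/s2.png

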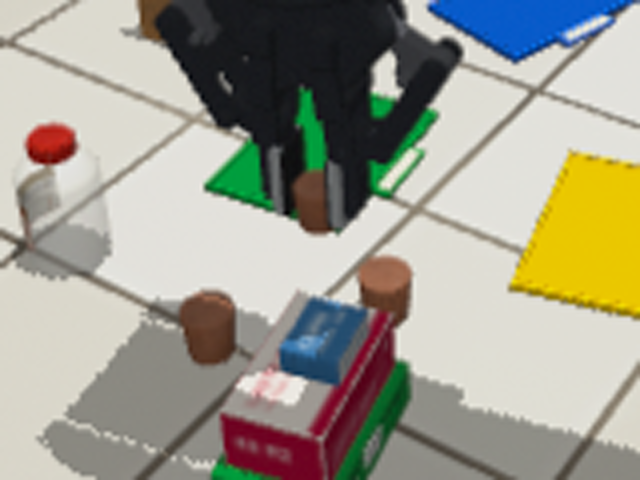

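The stopper is held upright at (318,200), and the pile is intact.

Call:
{"name": "step_arm", "arguments": {
  "moves": [
    [0, 0, 0, -1.0, -0.5, 0, 1.5],
    [0, 0, 0, -2.0, -1.0, 0, 1.5],
    [0, 0, 0, -2.4, -1.15, 0, 1.5],
    [0, 0, 0, -2.4, -1.15, 0, 1.5],
    [0, 0, 0, -2.4, -1.15, 0, 1.5]
  ]
}}

```text
time: 6.03
ee_pos: [0.4795, 0.0538, 0.1201]
ee_rot: [[-0.212, 0.977, -0.003], [0.977, 0.212, -0.0], [0.0, -0.003, -1.0]]
contact_force: [0.1, -0.5, 0.3]
grip_width: 0.23
gripper_force: 58.7
```

Call:
{"name": "step_arm", "arguments": {
  "moves": [
    [0, 0, 0, -2.4, -1.15, 0, 1.5],
    [0, 0, 0, -2.4, -1.15, 0, 1.5],
    [0, 0, 0, -2.4, -1.15, 0, 1.5],
    [0, 0, 0, -1.8, -0.8, 0, 1.5],
    [0, 0, 0, -1.0, -0.45, 0, 1.5]
  ]
}}

```text
time: 6.45
ee_pos: [0.4547, -0.0544, 0.1203]
ee_rot: [[-0.209, 0.978, -0.002], [0.978, 0.209, -0.0], [0.001, -0.002, -1.0]]
contact_force: [0.1, 0.5, 0.0]
grip_width: 0.227
gripper_force: 58.7
```

Call:
{"name": "step_arm", "arguments": {
  "moves": [
    [0, 0, 0, 0, 0, 1.5, 1.5],
    [0, 0, 0, 0, 0, 2.5, 1.5],
    [0, 0, 0, 0, 0, 2.5, 1.5],
    [0, 0, 0, 0, 0, 1.5, 1.5],
    [0, 0, 0, 0, 0, 1, 1.5]
  ]
}}

```text
time: 6.87
ee_pos: [0.454, -0.0518, 0.0285]
ee_rot: [[-0.211, 0.977, -0.005], [0.977, 0.211, 0.002], [0.003, -0.005, -1.0]]
contact_force: [0.5, -0.7, -0.6]
grip_width: 0.229
gripper_force: 58.7
```

Call:
{"name": "step_arm", "arguments": {
  "moves": [
    [0, 0, 0, 0, 0, 0, 1.5],
    [0, 0, 0, 0, 0, 0, 1.5],
    [0, 0, 0, 0, 0, 0, 1.5]
  ]
}}

```text
time: 7.12
ee_pos: [0.4573, -0.0526, 0.0328]
ee_rot: [[-0.212, 0.977, 0.002], [0.977, 0.212, -0.0], [-0.001, 0.002, -1.0]]
contact_force: [-0.6, -0.9, -0.1]
grip_width: 0.228
gripper_force: 58.7
```

```bash
python3 plan.py 457.4 -51.6 -13.5 12.5 1.5 4
```

```text
t 7.12 tcp [457.3 -52.6  32.8] yaw 12.2 turn 0.3 d [  0.1   1.  -46.3] tilt [ 0.0017 -0.0005] q [-0.28 -0.17  2.14  0.    1.18 -0.49]
[0.0, 0.0, -0.001, 0.02, 0.01, 1.16, 1.5],
[0.0, 0.0, -0.001, 0.02, 0.01, 1.16, 1.5],
[0.0, 0.0, -0.001, 0.02, 0.01, 1.16, 1.5],
[0.0, 0.0, -0.001, 0.02, 0.01, 1.16, 1.5],
```

Call:
{"name": "step_arm", "arguments": {
  "moves": [
    [0, 0, 0, 0.1, 0, 1.5, 1.5],
    [0, 0, 0, 0, 0, 1.5, 1.5],
    [0, 0, 0, 0, 0, 0.8, 1.5],
    [0, 0, 0, 0, 0, 0.4, 1.5],
    [0, 0, 0, 0, 0, 0.2, 1.5]
  ]
}}

```text
time: 7.53
ee_pos: [0.4565, -0.0515, -0.0121]
ee_rot: [[-0.212, 0.977, 0.0], [0.977, 0.212, -0.0], [-0.0, 0.0, -1.0]]
contact_force: [0.4, 0.2, -0.2]
grip_width: 0.228
gripper_force: 58.7
```

Call:
{"name": "step_arm", "arguments": {
  "moves": [
    [0, 0, 0, 0, 0, 0.1, 1.5],
    [0, 0, 0, 0, 0, 0, 1.5],
    [0, 0, 0, 0, 0, 0, 1.5]
  ]
}}

```text
time: 7.78
ee_pos: [0.4569, -0.0516, -0.0126]
ee_rot: [[-0.211, 0.977, 0.001], [0.977, 0.211, -0.0], [-0.001, 0.001, -1.0]]
contact_force: [0.1, 0.2, -0.7]
grip_width: 0.229
gripper_force: 58.7
```

Call:
{"name": "step_arm", "arguments": {
  "moves": [
    [0, 0, 0, 0, 0, 0.1, 1.5],
    [0, 0, 0, 0, 0, 0.1, 1.5],
    [0, 0, 0, 0, 0, 0, 1.5]
  ]
}}

```text
time: 8.03
ee_pos: [0.4569, -0.0516, -0.0144]
ee_rot: [[-0.211, 0.977, 0.001], [0.977, 0.211, -0.0], [-0.0, 0.001, -1.0]]
contact_force: [-1.8, -0.0, 3.9]
grip_width: 0.231
gripper_force: 59.2
```

Call:
{"name": "step_arm", "arguments": {
  "moves": [
    [0, 0, 0, 0, 0, 0, 4],
    [0, 0, 0, 0, 0, 0, 4],
    [0, 0, 0, 0, 0, 0, 4],
    [0, 0, 0, 0, 0, 0, 4]
  ]
}}

```text
time: 8.37
ee_pos: [0.4561, -0.0514, -0.0155]
ee_rot: [[-0.211, 0.977, -0.0], [0.977, 0.211, 0.0], [0.0, -0.0, -1.0]]
contact_force: [0.7, 0.7, 0.0]
grip_width: 0.468
gripper_force: 0.0
```

Call:
{"name": "step_arm", "arguments": {
  "moves": [
    [0, 0, 0, 0, 0, -1, 5],
    [0, 0, 0, 0, 0, -2.5, 5],
    [0, 0, 0, 0, 0, -3.5, 5],
    [0, 0, 0, 0, 0, -3.5, 5],
    [0, 0, 0, 0, 0, -2.5, 5]
  ]
}}

```text
time: 8.78
ee_pos: [0.4573, -0.0517, 0.1186]
ee_rot: [[-0.211, 0.977, 0.004], [0.977, 0.211, -0.001], [-0.002, 0.003, -1.0]]
contact_force: [1.0, -1.0, 0.4]
grip_width: 0.587
gripper_force: 0.0
```

```bash
python3 plan.py 506.4 169.5 110 13 6 8; python3 - <<'E'
from rig import *; from h import *
d=get_image("wrist"); P=cloud(d); z=P[...,2]
q=P[(abs(P[...,0]-.457)<.04)&(abs(P[...,1]+.052)<.04)&(z>.02)&(z<.032)]; print(len(q),np.median(q[:,2]),*rect(q[:,:2]))
q=P[(abs(P[...,0]-.506)<.05)&(abs(P[...,1]-.17)<.05)&(z>.073)&(z<.088)]; print("blue",len(q),*(rect(q[:,:2]) if len(q) else []))
f=z[z>.1]; print("tip",np.nanmin(f))
E
```

```text
t 8.78 tcp [457.3 -51.7 118.6] yaw 12.2 turn 0.8 d [ 49.1 221.2  -8.6] tilt [ 0.0037 -0.001 ] q [-0.27 -0.29  2.08  0.    1.35 -0.49]
[0.0, 0.0, -0.002, 2.57, 1.18, 0.11, 6.0],
[0.0, 0.0, -0.002, 2.57, 1.19, 0.11, 6.0],
[0.0, 0.0, -0.002, 2.57, 1.19, 0.11, 6.0],
[0.0, 0.0, -0.002, 2.57, 1.2, 0.11, 6.0],
[0.0, 0.0, -0.002, 2.56, 1.2, 0.11, 6.0]

[0.0, 0.0, -0.002, 2.56, 1.21, 0.11, 6.0],
[0.0, 0.0, -0.002, 2.56, 1.21, 0.11, 6.0],
[0.0, 0.0, -0.002, 2.56, 1.22, 0.11, 6.0],
527 0.02544325835938749 [456.6 -52.7] 21.5 21.2 -14.0
blue 0
tip 0.14604694454770312
```

The stopper stands upright in the yellow tray, 1 mm off centre. Now the blue box.

Call:
{"name": "step_arm", "arguments": {
  "moves": [
    [0, 0, 0, 1.5, 0.7, 0, 5],
    [0, 0, 0, 3, 1.4, 0, 5],
    [0, 0, 0, 3.4, 1.6, 0, 5],
    [0, 0, 0, 3.4, 1.6, 0, 5],
    [0, 0, 0, 3.4, 1.6, 0, 5]
  ]
}}

```text
time: 9.25
ee_pos: [0.4928, 0.1084, 0.1154]
ee_rot: [[-0.211, 0.978, 0.001], [0.978, 0.211, 0.0], [-0.0, 0.001, -1.0]]
contact_force: [0.6, -0.6, 0.6]
grip_width: 0.585
gripper_force: 0.0
```

Call:
{"name": "step_arm", "arguments": {
  "moves": [
    [0, 0, 0, 3, 1.3, 0, 5],
    [0, 0, -0.014, 1.9, 0.9, 0, 5],
    [0, 0, 0, 0.9, 0.45, 0, 5],
    [0, 0, 0, 0, 0, 0, 5],
    [0, 0, 0, 0, 0, 0, 5]
  ]
}}

```text
time: 9.67
ee_pos: [0.5059, 0.1687, 0.1147]
ee_rot: [[-0.225, 0.974, -0.0], [0.974, 0.225, -0.001], [-0.001, -0.001, -1.0]]
contact_force: [-0.4, -1.4, -0.1]
grip_width: 0.583
gripper_force: 0.0
```

```bash
cat > blk.py <<'E'
import sys; from rig import *; from h import *
n,x,y,r,a,b=sys.argv[1],*[float(v)/1000 for v in sys.argv[2:]]
P=cloud(get_image(n)); z=P[...,2]; q=P[(abs(P[...,0]-x)<r)&(abs(P[...,1]-y)<r)&(z>a)&(z<b)]
print(n,len(q),np.median(q[:,2]).round(4) if len(q) else "",*(rect(q[:,:2]) if len(q)>4 else []))
E
python3 blk.py top 506 170 40 74 88; python3 blk.py wrist 506 170 40 74 88; python3 plan.py 506.4 169.5 42 13.2 5 4
```

```text
top 208 0.08 [506.5 169.2] 38.4 29.9 13.7
wrist 2497 0.0805 [507.2 168. ] 38.7 30.1 13.2
t 9.77 tcp [505.9 167.9 114.6] yaw 12.9 turn 0.3 d [  0.5   1.6 -72.6] tilt [-0.0003 -0.0005] q [ 0.18 -0.09  1.91 -0.    1.32 -0.04]
[0.0, 0.0, -0.001, 0.04, 0.02, 1.82, 5.0],
[0.0, 0.0, -0.001, 0.04, 0.02, 1.82, 5.0],
[0.0, 0.0, -0.001, 0.04, 0.02, 1.82, 5.0],
[0.0, 0.0, -0.001, 0.04, 0.02, 1.82, 5.0],
```

Call:
{"name": "step_arm", "arguments": {
  "moves": [
    [0, 0, 0, 0.1, 0.1, 1.5, 5],
    [0, 0, 0, 0, 0, 2.2, 5],
    [0, 0, 0, 0, 0, 1.6, 5],
    [0, 0, 0, 0, 0, 1, 5],
    [0, 0, 0, 0, 0, 0.5, 5]
  ]
}}

```text
time: 10.18
ee_pos: [0.5057, 0.169, 0.0449]
ee_rot: [[-0.223, 0.975, -0.003], [0.975, 0.223, -0.001], [-0.0, -0.003, -1.0]]
contact_force: [0.1, 0.4, -0.2]
grip_width: 0.589
gripper_force: 0.0
```

Call:
{"name": "step_arm", "arguments": {
  "moves": [
    [0, 0, 0, 0, 0, 0.3, 5],
    [0, 0, 0, 0, 0, 0.1, 5],
    [0, 0, 0, 0, 0, 0, 5],
    [0, 0, 0, 0, 0, 0, 5]
  ]
}}

```text
time: 10.52
ee_pos: [0.5077, 0.1704, 0.0438]
ee_rot: [[-0.225, 0.974, 0.002], [0.974, 0.225, 0.0], [-0.0, 0.002, -1.0]]
contact_force: [0.4, 0.3, 0.4]
grip_width: 0.588
gripper_force: 0.0
```

Call:
{"name": "step_arm", "arguments": {
  "moves": [
    [0, 0, 0, 0, 0, 0, 2.3],
    [0, 0, 0, 0, 0, 0, 2.3],
    [0, 0, 0, 0, 0, 0, 2.3],
    [0, 0, 0, 0, 0, 0, 2.3],
    [0, 0, 0, 0, 0, 0, 2.3]
  ]
}}

```text
time: 10.93
ee_pos: [0.5078, 0.1706, 0.0439]
ee_rot: [[-0.225, 0.974, 0.002], [0.974, 0.225, 0.0], [-0.0, 0.002, -1.0]]
contact_force: [0.5, -0.6, 5.0]
grip_width: 0.331
gripper_force: 61.7
```

Call:
{"name": "step_arm", "arguments": {
  "moves": [
    [0, 0, 0, 0, 0, -0.5, 2.3],
    [0, 0, 0, 0, 0, -1.5, 2.3],
    [0, 0, 0, 0, 0, -2.5, 2.3],
    [0, 0, 0, 0, 0, -2, 2.3],
    [0, 0, 0, 0, 0, -1, 2.3]
  ]
}}

```text
time: 11.35
ee_pos: [0.5078, 0.1706, 0.1201]
ee_rot: [[-0.225, 0.974, 0.003], [0.974, 0.225, 0.001], [-0.0, 0.003, -1.0]]
contact_force: [0.2, 1.2, 0.4]
grip_width: 0.337
gripper_force: 61.1
```

```bash
python3 plan.py 631.1 -254.6 119 -16.1 2.3 15; python3 look.py side s3 210 240 160
```

```text
t 11.35 tcp [507.8 170.6 120.1] yaw 13.0 turn -29.1 d [ 123.3 -425.2   -1.1] tilt [0.0028 0.0005] q [ 0.19 -0.09  1.91  0.    1.33 -0.04]
[0.0, 0.0, 0.034, -2.95, 0.16, 0.01, 2.3],
[0.0, 0.0, 0.034, -2.94, 0.26, 0.01, 2.3],
[0.0, 0.0, 0.034, -2.93, 0.36, 0.01, 2.3],
[0.0, 0.0, 0.034, -2.92, 0.46, 0.01, 2.3],
[0.0, 0.0, 0.034, -2.9, 0.56, 0.01, 2.3]

[0.0, 0.0, 0.034, -2.88, 0.66, 0.01, 2.3],
[0.0, 0.0, 0.034, -2.85, 0.75, 0.01, 2.3],
[0.0, 0.0, 0.034, -2.83, 0.85, 0.01, 2.3],
[0.0, 0.0, 0.034, -2.8, 0.95, 0.01, 2.3],
[0.0, 0.0, 0.034, -2.76, 1.04, 0.01, 2.3]

[0.0, 0.0, 0.034, -2.73, 1.13, 0.01, 2.3],
[0.0, 0.0, 0.034, -2.69, 1.22, 0.01, 2.3],
[0.0, 0.0, 0.034, -2.64, 1.31, 0.01, 2.3],
[0.0, 0.0, 0.034, -2.6, 1.4, 0.01, 2.3],
[0.0, 0.0, 0.034, -2.55, 1.49, 0.01, 2.3]
```

View pics/s3.png

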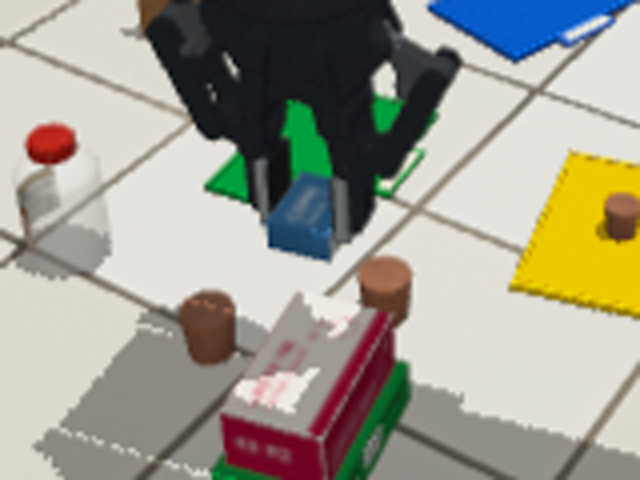

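The box hangs level, and the stopper stands in the yellow tray.

Call:
{"name": "step_arm", "arguments": {
  "moves": [
    [0, 0, 0.034, -2.0, 0.1, 0, 2.3],
    [0, 0, 0.034, -2.94, 0.26, 0, 2.3],
    [0, 0, 0.034, -2.93, 0.36, 0, 2.3],
    [0, 0, 0.034, -2.92, 0.46, 0, 2.3],
    [0, 0, 0.034, -2.9, 0.56, 0, 2.3]
  ]
}}

```text
time: 11.82
ee_pos: [0.5443, 0.0365, 0.116]
ee_rot: [[-0.056, 0.998, -0.002], [0.998, 0.056, 0.0], [0.0, -0.002, -1.0]]
contact_force: [-0.3, -0.5, 0.1]
grip_width: 0.33
gripper_force: 61.1
```

Call:
{"name": "step_arm", "arguments": {
  "moves": [
    [0, 0, 0.034, -2.88, 0.66, 0, 2.3],
    [0, 0, 0.034, -2.85, 0.75, 0, 2.3],
    [0, 0, 0.034, -2.83, 0.85, 0, 2.3],
    [0, 0, 0.034, -2.8, 0.95, 0, 2.3],
    [0, 0, 0.034, -2.76, 1.04, 0, 2.3]
  ]
}}

```text
time: 12.23
ee_pos: [0.5853, -0.1054, 0.1158]
ee_rot: [[0.115, 0.993, -0.003], [0.993, -0.115, 0.001], [0.001, -0.003, -1.0]]
contact_force: [0.7, -0.4, -1.0]
grip_width: 0.33
gripper_force: 61.1
```

Call:
{"name": "step_arm", "arguments": {
  "moves": [
    [0, 0, 0.034, -2.73, 1.13, 0, 2.3],
    [0, 0, 0.034, -2.69, 1.22, 0, 2.3],
    [0, 0, 0.034, -2.64, 1.31, 0, 2.3],
    [0, 0, 0.034, -2.6, 1.4, 0, 2.3],
    [0, 0, 0.034, -2.0, 1.1, 0, 2.3]
  ]
}}

```text
time: 12.65
ee_pos: [0.6238, -0.2416, 0.1156]
ee_rot: [[0.282, 0.959, -0.002], [0.959, -0.282, 0.001], [0.0, -0.002, -1.0]]
contact_force: [0.5, -0.1, -1.1]
grip_width: 0.33
gripper_force: 61.1
```

Call:
{"name": "step_arm", "arguments": {
  "moves": [
    [0, 0, 0, -1.0, 0.3, 0.5, 2.3],
    [0, 0, 0, 0, 0, 1.5, 2.3],
    [0, 0, 0, 0, 0, 2.5, 2.3],
    [0, 0, 0, 0, 0, 2, 2.3],
    [0, 0, 0, 0, 0, 1.5, 2.3]
  ]
}}

```text
time: 13.07
ee_pos: [0.6219, -0.2475, 0.0329]
ee_rot: [[0.278, 0.961, -0.005], [0.961, -0.278, 0.003], [0.002, -0.006, -1.0]]
contact_force: [-0.2, 0.1, -0.6]
grip_width: 0.329
gripper_force: 61.1
```

Call:
{"name": "step_arm", "arguments": {
  "moves": [
    [0, 0, 0, 0, 0, 1, 2.3],
    [0, 0, 0, 0, 0, 0.5, 2.3],
    [0, 0, 0, 0, 0, 0, 2.3],
    [0, 0, 0, 0, 0, 0, 2.3]
  ]
}}

```text
time: 13.4
ee_pos: [0.6249, -0.2501, 0.0232]
ee_rot: [[0.279, 0.96, 0.001], [0.96, -0.279, -0.0], [-0.0, 0.001, -1.0]]
contact_force: [-0.1, -0.7, -0.0]
grip_width: 0.335
gripper_force: 61.1
```

```bash
python3 plan.py 631.1 -254.6 -17 -16.1 2.3 3
```

```text
t 13.4 tcp [ 624.9 -250.1   23.2] yaw -16.2 turn 0.1 d [  6.2  -4.5 -40.2] tilt [ 0.0007 -0.0003] q [-0.49  0.33  1.62  0.    1.19 -0.21]
[0.0, 0.0, -0.0, -0.09, 0.24, 1.34, 2.3],
[0.0, 0.0, -0.0, -0.09, 0.24, 1.34, 2.3],
[0.0, 0.0, -0.0, -0.09, 0.24, 1.34, 2.3],
```

Call:
{"name": "step_arm", "arguments": {
  "moves": [
    [0, 0, 0, -0.15, 0.4, 1.2, 2.3],
    [0, 0, 0, -0.15, 0.3, 1.4, 2.3],
    [0, 0, 0, 0, 0, 0.8, 2.3],
    [0, 0, 0, 0, 0, 0.3, 2.3],
    [0, 0, 0, 0, 0, 0, 2.3]
  ]
}}

```text
time: 13.82
ee_pos: [0.6295, -0.2547, -0.016]
ee_rot: [[0.279, 0.96, -0.002], [0.96, -0.279, 0.001], [0.001, -0.003, -1.0]]
contact_force: [-0.4, -0.3, -0.6]
grip_width: 0.327
gripper_force: 61.1
```

Call:
{"name": "step_arm", "arguments": {
  "moves": [
    [0, 0, 0, 0, 0, 0.1, 2.3],
    [0, 0, 0, 0, 0, 0.1, 2.3],
    [0, 0, 0, 0, 0, 0, 2.3]
  ]
}}

```text
time: 14.07
ee_pos: [0.6305, -0.2552, -0.0161]
ee_rot: [[0.279, 0.96, 0.0], [0.96, -0.279, -0.0], [-0.0, 0.0, -1.0]]
contact_force: [-0.3, 0.1, -0.9]
grip_width: 0.333
gripper_force: 61.1
```

Call:
{"name": "step_arm", "arguments": {
  "moves": [
    [0, 0, 0, 0, 0, 0.1, 2.3],
    [0, 0, 0, 0, 0, 0.05, 2.3],
    [0, 0, 0, 0, 0, 0, 2.3]
  ]
}}

```text
time: 14.32
ee_pos: [0.6307, -0.2552, -0.0171]
ee_rot: [[0.279, 0.96, 0.001], [0.96, -0.279, -0.0], [-0.0, 0.001, -1.0]]
contact_force: [-0.5, 0.3, 2.5]
grip_width: 0.331
gripper_force: 61.5
```

Call:
{"name": "step_arm", "arguments": {
  "moves": [
    [0, 0, 0, 0, 0, 0, 4.5],
    [0, 0, 0, 0, 0, 0, 4.5],
    [0, 0, 0, 0, 0, 0, 4.5],
    [0, 0, 0, 0, 0, 0, 4.5]
  ]
}}

```text
time: 14.65
ee_pos: [0.6303, -0.2551, -0.018]
ee_rot: [[0.279, 0.96, -0.0], [0.96, -0.279, 0.0], [0.0, -0.0, -1.0]]
contact_force: [-0.0, -0.2, -0.2]
grip_width: 0.528
gripper_force: 0.0
```

Call:
{"name": "step_arm", "arguments": {
  "moves": [
    [0, 0, 0, 0, 0, -1, 5],
    [0, 0, 0, 0, 0, -2.5, 5],
    [0, 0, 0, 0, 0, -3.5, 5],
    [0, 0, 0, 0, 0, -3.5, 8.5],
    [0, 0, 0, 0, 0, -2.5, 8.5]
  ]
}}

```text
time: 15.07
ee_pos: [0.6316, -0.2557, 0.1167]
ee_rot: [[0.279, 0.96, 0.004], [0.96, -0.279, -0.002], [-0.001, 0.004, -1.0]]
contact_force: [0.2, -1.0, 0.5]
grip_width: 0.847
gripper_force: 0.0
```

```bash
python3 blk.py wrist 631 -255 35 15 25; python3 plan.py 510.1 177.6 115 12.5 8.5 15; python3 blk.py top 510 177 60 56 70
python3 - <<'E'
from rig import *; from h import *
z=cloud(get_image("wrist"))[...,2]; print("tip",np.nanmin(z[z>.1]), state()["ee_pos"],state()["grip_width"])
E
```

```text
wrist 1526 0.0195 [ 629.9 -257.7] 38.5 29.7 -16.6
t 15.12 tcp [ 634.5 -257.2  122.9] yaw -16.2 turn 28.7 d [-124.4  434.8   -7.9] tilt [ 0.0117 -0.0063] q [-0.49  0.24  1.55  0.    1.34 -0.21]
[0.0, 0.0, -0.033, 2.55, -1.61, 0.05, 8.5],
[0.0, 0.0, -0.033, 2.6, -1.52, 0.05, 8.5],
[0.0, 0.0, -0.033, 2.65, -1.43, 0.05, 8.5],
[0.0, 0.0, -0.033, 2.7, -1.34, 0.05, 8.5],
[0.0, 0.0, -0.033, 2.74, -1.25, 0.05, 8.5]

[0.0, 0.0, -0.033, 2.78, -1.16, 0.05, 8.5],
[0.0, 0.0, -0.033, 2.82, -1.07, 0.05, 8.5],
[0.0, 0.0, -0.033, 2.85, -0.97, 0.05, 8.5],
[0.0, 0.0, -0.033, 2.89, -0.87, 0.05, 8.5],
[0.0, 0.0, -0.033, 2.91, -0.78, 0.05, 8.5]

[0.0, 0.0, -0.033, 2.94, -0.68, 0.05, 8.5],
[0.0, 0.0, -0.033, 2.96, -0.58, 0.05, 8.5],
[0.0, 0.0, -0.033, 2.98, -0.48, 0.05, 8.5],
[0.0, 0.0, -0.033, 2.99, -0.38, 0.05, 8.5],
[0.0, 0.0, -0.033, 3.0, -0.28, 0.05, 8.5]

top 796 0.064 [510.  177.2] 87.2 51.8 12.5
tip 0.1570988388734856 [ 0.63270198 -0.25631204  0.11725588] 0.9944782888789866
```

The blue box lies in the blue tray, 3 mm off centre. Now the carton.

Call:
{"name": "step_arm", "arguments": {
  "moves": [
    [0, 0, -0.033, 2.4, -1.5, 0, 8.5],
    [0, 0, -0.033, 2.6, -1.52, 0, 8.5],
    [0, 0, -0.033, 2.65, -1.43, 0, 8.5],
    [0, 0, -0.033, 2.7, -1.34, 0, 8.5],
    [0, 0, -0.033, 2.74, -1.25, 0, 8.5]
  ]
}}

```text
time: 15.63
ee_pos: [0.588, -0.1104, 0.1105]
ee_rot: [[0.117, 0.993, -0.003], [0.993, -0.117, 0.001], [0.001, -0.003, -1.0]]
contact_force: [0.1, 0.3, -0.6]
grip_width: 0.996
gripper_force: 0.0
```

Call:
{"name": "step_arm", "arguments": {
  "moves": [
    [0, 0, -0.033, 2.78, -1.16, 0, 8.5],
    [0, 0, -0.033, 2.82, -1.07, 0, 8.5],
    [0, 0, -0.033, 2.85, -0.97, 0, 8.5],
    [0, 0, -0.033, 2.89, -0.87, 0, 8.5],
    [0, 0, -0.033, 2.91, -0.78, 0, 8.5]
  ]
}}

```text
time: 16.05
ee_pos: [0.5468, 0.0344, 0.1107]
ee_rot: [[-0.048, 0.999, -0.003], [0.999, 0.048, 0.0], [0.0, -0.003, -1.0]]
contact_force: [0.8, -0.7, 0.2]
grip_width: 0.996
gripper_force: 0.0
```

Call:
{"name": "step_arm", "arguments": {
  "moves": [
    [0, 0, -0.033, 2.94, -0.68, 0, 8.5],
    [0, 0, -0.033, 2.96, -0.58, 0, 8.5],
    [0, 0, -0.033, 2.98, -0.48, 0, 8.5],
    [0, 0, -0.033, 2.99, -0.38, 0, 8.5],
    [0, 0, -0.033, 2.6, -0.2, 0, 8.5]
  ]
}}

```text
time: 16.47
ee_pos: [0.5075, 0.1759, 0.1107]
ee_rot: [[-0.213, 0.977, -0.003], [0.977, 0.213, -0.0], [0.0, -0.003, -1.0]]
contact_force: [0.3, 0.2, 1.2]
grip_width: 0.995
gripper_force: 0.0
```

Call:
{"name": "step_arm", "arguments": {
  "moves": [
    [0, 0, 0, 0.6, 0, 0, 8.5],
    [0, 0, 0, 0, 0, 0, 8.5],
    [0, 0, 0, 0, 0, 0, 8.5]
  ]
}}

```text
time: 16.72
ee_pos: [0.5077, 0.1798, 0.1113]
ee_rot: [[-0.211, 0.978, -0.001], [0.978, 0.211, -0.001], [-0.001, -0.002, -1.0]]
contact_force: [0.6, -0.1, -0.8]
grip_width: 0.99
gripper_force: 0.0
```

```bash
python3 plan.py 510.1 177.4 8.5 12.5 8.5 5; python3 blk.py wrist 510 177 70 58 70;
```

```text
t 16.72 tcp [507.7 179.8 111.3] yaw 12.2 turn 0.3 d [   2.4   -2.4 -102.8] tilt [-0.0014 -0.001 ] q [ 0.2  -0.07  1.9  -0.    1.31 -0.01]
[0.0, 0.0, -0.001, -0.06, 0.04, 2.06, 8.5],
[0.0, 0.0, -0.001, -0.06, 0.04, 2.06, 8.5],
[0.0, 0.0, -0.001, -0.06, 0.04, 2.06, 8.5],
[0.0, 0.0, -0.001, -0.06, 0.04, 2.06, 8.5],
[0.0, 0.0, -0.001, -0.06, 0.04, 2.06, 8.5]

wrist 8456 0.0646 [510.8 175.8] 86.8 52.1 12.6
```

Call:
{"name": "step_arm", "arguments": {
  "moves": [
    [0, 0, 0, -0.15, 0.1, 1.5, 8.5],
    [0, 0, 0, -0.15, 0.1, 2.5, 8.5],
    [0, 0, 0, 0, 0, 2.5, 8.5],
    [0, 0, 0, 0, 0, 1.8, 8.5],
    [0, 0, 0, 0, 0, 1, 8.5]
  ]
}}

```text
time: 17.18
ee_pos: [0.5092, 0.1759, 0.0162]
ee_rot: [[-0.208, 0.978, -0.004], [0.978, 0.208, -0.001], [-0.0, -0.005, -1.0]]
contact_force: [-0.3, -1.1, 0.7]
grip_width: 0.994
gripper_force: 0.0
```

Call:
{"name": "step_arm", "arguments": {
  "moves": [
    [0, 0, 0, 0, 0, 0.6, 8.5],
    [0, 0, 0, 0, 0, 0.3, 8.5],
    [0, 0, 0, 0, 0, 0, 8.5],
    [0, 0, 0, 0, 0, 0, 8.5]
  ]
}}

```text
time: 17.52
ee_pos: [0.5118, 0.1777, 0.0113]
ee_rot: [[-0.21, 0.978, 0.002], [0.978, 0.21, 0.0], [-0.0, 0.002, -1.0]]
contact_force: [-0.3, 0.7, -0.6]
grip_width: 0.994
gripper_force: 0.0
```

Call:
{"name": "step_arm", "arguments": {
  "moves": [
    [0, 0, 0, 0, 0, 0, 4.3],
    [0, 0, 0, 0, 0, 0, 4.3],
    [0, 0, 0, 0, 0, 0, 4.3],
    [0, 0, 0, 0, 0, 0, 4.3],
    [0, 0, 0, 0, 0, 0, 4.3]
  ]
}}

```text
time: 17.93
ee_pos: [0.5117, 0.178, 0.0114]
ee_rot: [[-0.211, 0.978, 0.002], [0.978, 0.211, 0.0], [-0.0, 0.002, -1.0]]
contact_force: [-0.4, 0.4, 5.2]
grip_width: 0.595
gripper_force: 65.2
```

Call:
{"name": "step_arm", "arguments": {
  "moves": [
    [0, 0, 0, 0, 0, -0.5, 4.3],
    [0, 0, 0, 0, 0, -1.5, 4.3],
    [0, 0, 0, 0, 0, -2.5, 4.3],
    [0, 0, 0, 0, 0, -2, 4.3],
    [0, 0, 0, 0, 0, -1.5, 4.3]
  ]
}}

```text
time: 18.35
ee_pos: [0.5107, 0.1778, 0.0914]
ee_rot: [[-0.211, 0.978, 0.0], [0.978, 0.211, 0.0], [0.0, 0.0, -1.0]]
contact_force: [0.5, 0.3, -2.1]
grip_width: 0.598
gripper_force: 64.6
```

```bash
python3 plan.py 448.6 -294.1 90 7.8 4.3 15; python3 look.py side s4 210 250 160
```

```text
t 18.35 tcp [510.7 177.8  91.4] yaw 12.2 turn -4.4 d [ -62.1 -471.9   -1.4] tilt [0.0003 0.0001] q [ 0.2  -0.05  1.91  0.    1.28 -0.01]
[0.0, 0.0, 0.005, -2.99, -1.07, 0.01, 4.3],
[0.0, 0.0, 0.005, -2.99, -1.05, 0.01, 4.3],
[0.0, 0.0, 0.005, -3.0, -1.04, 0.01, 4.3],
[0.0, 0.0, 0.005, -3.0, -1.02, 0.01, 4.3],
[0.0, 0.0, 0.005, -3.01, -1.01, 0.01, 4.3]

[0.0, 0.0, 0.005, -3.01, -0.99, 0.01, 4.3],
[0.0, 0.0, 0.005, -3.02, -0.98, 0.01, 4.3],
[0.0, 0.0, 0.005, -3.02, -0.96, 0.01, 4.3],
[0.0, 0.0, 0.005, -3.03, -0.94, 0.01, 4.3],
[0.0, 0.0, 0.005, -3.03, -0.93, 0.01, 4.3]

[0.0, 0.0, 0.005, -3.04, -0.91, 0.01, 4.3],
[0.0, 0.0, 0.005, -3.04, -0.9, 0.01, 4.3],
[0.0, 0.0, 0.005, -3.05, -0.88, 0.01, 4.3],
[0.0, 0.0, 0.005, -3.05, -0.87, 0.01, 4.3],
[0.0, 0.0, 0.005, -3.06, -0.85, 0.01, 4.3]
```

View pics/s4.png

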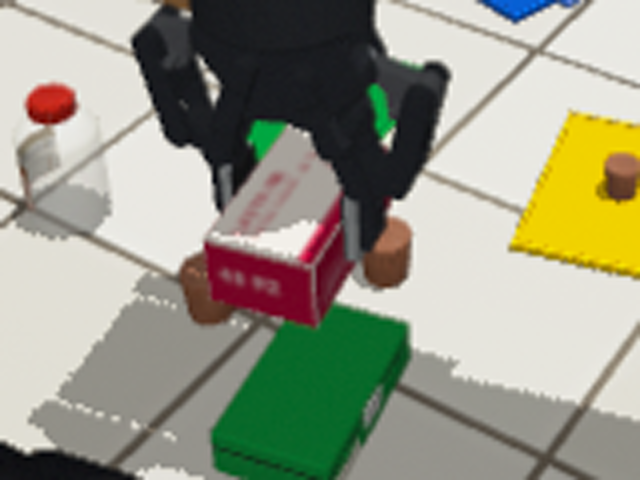

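The carton hangs level at (290,240), and the green box is alone and still in place. I move to the red tray.

Call:
{"name": "step_arm", "arguments": {
  "moves": [
    [0, 0, 0.005, -2, -0.7, 0, 4.3],
    [0, 0, 0.005, -3, -1.05, 0, 4.3],
    [0, 0, 0.005, -3, -1.04, 0, 4.3],
    [0, 0, 0.005, -3, -1.02, 0, 4.3],
    [0, 0, 0.005, -3, -1.0, 0, 4.3]
  ]
}}

```text
time: 18.82
ee_pos: [0.4901, 0.0299, 0.0888]
ee_rot: [[-0.186, 0.982, -0.002], [0.982, 0.186, 0.0], [0.001, -0.002, -1.0]]
contact_force: [1.7, -1.0, -2.4]
grip_width: 0.596
gripper_force: 64.6
```

Call:
{"name": "step_arm", "arguments": {
  "moves": [
    [0, 0, 0.005, -3, -1, 0, 4.3],
    [0, 0, 0.005, -3, -1, 0, 4.3],
    [0, 0, 0.005, -3, -0.96, 0, 4.3],
    [0, 0, 0.005, -3, -0.94, 0, 4.3],
    [0, 0, 0.005, -3, -0.93, 0, 4.3]
  ]
}}

```text
time: 19.23
ee_pos: [0.4691, -0.1262, 0.0889]
ee_rot: [[-0.161, 0.987, -0.002], [0.987, 0.161, 0.001], [0.001, -0.002, -1.0]]
contact_force: [1.7, 0.2, -2.0]
grip_width: 0.6
gripper_force: 64.6
```

Call:
{"name": "step_arm", "arguments": {
  "moves": [
    [0, 0, 0.005, -3, -0.9, 0, 4.3],
    [0, 0, 0.005, -3, -0.9, 0, 4.3],
    [0, 0, 0.005, -3, -0.88, 0, 4.3],
    [0, 0, 0.005, -3, -0.87, 0, 4.3],
    [0, 0, 0.005, -3, -0.85, 0, 4.3]
  ]
}}

```text
time: 19.65
ee_pos: [0.4484, -0.281, 0.0887]
ee_rot: [[-0.136, 0.991, -0.002], [0.991, 0.136, 0.001], [0.002, -0.001, -1.0]]
contact_force: [0.9, -0.7, -2.1]
grip_width: 0.596
gripper_force: 64.6
```

Call:
{"name": "step_arm", "arguments": {
  "moves": [
    [0, 0, 0, -1.5, -0.6, 0.5, 4.3],
    [0, 0, 0, 0, 0, 1.5, 4.3],
    [0, 0, 0, 0, 0, 2.2, 4.3],
    [0, 0, 0, 0, 0, 1.5, 4.3],
    [0, 0, 0, 0, 0, 0.8, 4.3]
  ]
}}

```text
time: 20.07
ee_pos: [0.4435, -0.2941, 0.0214]
ee_rot: [[-0.136, 0.991, -0.005], [0.991, 0.136, 0.004], [0.005, -0.004, -1.0]]
contact_force: [-0.8, 0.1, -1.9]
grip_width: 0.596
gripper_force: 64.6
```

Call:
{"name": "step_arm", "arguments": {
  "moves": [
    [0, 0, 0, 0, 0, 0.3, 4.3],
    [0, 0, 0, 0, 0, 0, 4.3],
    [0, 0, 0, 0, 0, 0, 4.3]
  ]
}}

```text
time: 20.32
ee_pos: [0.4462, -0.2959, 0.0227]
ee_rot: [[-0.137, 0.991, 0.001], [0.991, 0.137, -0.0], [-0.001, 0.0, -1.0]]
contact_force: [0.3, -0.2, -1.5]
grip_width: 0.594
gripper_force: 64.6
```

```bash
python3 plan.py 448.6 -294.1 -13 7.8 4.3 3
```

```text
t 20.32 tcp [ 446.2 -295.9   22.7] yaw 7.9 turn -0.1 d [  2.4   1.8 -35.7] tilt [ 0.0005 -0.0005] q [-0.72  0.03  1.96  0.    1.15 -0.86]
[0.0, 0.0, 0.0, 0.05, 0.09, 1.19, 4.3],
[0.0, 0.0, 0.0, 0.05, 0.09, 1.19, 4.3],
[0.0, 0.0, 0.0, 0.05, 0.09, 1.19, 4.3],
```

Call:
{"name": "step_arm", "arguments": {
  "moves": [
    [0, 0, 0, 0.2, 0.2, 1.2, 4.3],
    [0, 0, 0, 0, 0, 1.2, 4.3],
    [0, 0, 0, 0, 0, 0.7, 4.3],
    [0, 0, 0, 0, 0, 0.3, 4.3],
    [0, 0, 0, 0, 0, 0.1, 4.3]
  ]
}}

```text
time: 20.73
ee_pos: [0.4471, -0.2931, -0.0135]
ee_rot: [[-0.137, 0.991, -0.001], [0.991, 0.137, 0.001], [0.001, -0.001, -1.0]]
contact_force: [-0.3, 0.8, -0.9]
grip_width: 0.601
gripper_force: 64.6
```

Call:
{"name": "step_arm", "arguments": {
  "moves": [
    [0, 0, 0, 0, 0, 0.1, 4.3],
    [0, 0, 0, 0, 0, 0.05, 4.3],
    [0, 0, 0, 0, 0, 0, 4.3],
    [0, 0, 0, 0, 0, 0, 4.3]
  ]
}}

```text
time: 21.07
ee_pos: [0.4477, -0.2937, -0.0136]
ee_rot: [[-0.137, 0.991, 0.0], [0.991, 0.137, 0.0], [0.0, 0.0, -1.0]]
contact_force: [-2.3, 3.3, 4.7]
grip_width: 0.594
gripper_force: 65.3
```

Contact at the expected height, so I release. The tips are 14 mm up, clear of the lip.

Call:
{"name": "step_arm", "arguments": {
  "moves": [
    [0, 0, 0, 0, 0, 0, 6.5],
    [0, 0, 0, 0, 0, 0, 6.5],
    [0, 0, 0, 0, 0, 0, 6.5],
    [0, 0, 0, 0, 0, 0, 6.5]
  ]
}}

```text
time: 21.4
ee_pos: [0.4477, -0.2937, -0.0143]
ee_rot: [[-0.137, 0.991, 0.0], [0.991, 0.137, -0.0], [-0.0, 0.0, -1.0]]
contact_force: [0.2, -0.4, -0.5]
grip_width: 0.765
gripper_force: 0.0
```

Call:
{"name": "step_arm", "arguments": {
  "moves": [
    [0, 0, 0, 0, 0, -1, 7],
    [0, 0, 0, 0, 0, -2.5, 7],
    [0, 0, 0, 0, 0, -3.5, 8.5],
    [0, 0, 0, 0, 0, -3, 8.5],
    [0, 0, 0, 0, 0, -1.5, 8.5]
  ]
}}

```text
time: 21.82
ee_pos: [0.4495, -0.2952, 0.1061]
ee_rot: [[-0.137, 0.991, 0.005], [0.991, 0.137, -0.005], [-0.005, 0.005, -1.0]]
contact_force: [0.4, 0.0, 0.1]
grip_width: 0.995
gripper_force: 0.0
```

```bash
python3 blk.py wrist 448 -294 70 34 46; python3 blk.py top 448 -294 70 34 46;python3 blk.py top 510 177 70 22 34; python3 plan.py 510.1 177.6 90 12.2 8.5 15
```

```text
wrist 7399 0.0396 [ 447.6 -295.7] 86.6 52.1 8.1
top 635 0.0385 [ 447.2 -293.6] 86.7 52.5 8.1
top 996 0.0279 [509.  178.4] 100.6 62.7 11.0
t 21.97 tcp [ 448.7 -294.6  103.2] yaw 7.9 turn 4.3 d [ 61.4 472.2 -13.2] tilt [ 0.0035 -0.0031] q [-0.72 -0.07  1.92 -0.    1.29 -0.86]
[0.0, 0.0, -0.005, 3.06, 0.84, 0.09, 8.5],
[0.0, 0.0, -0.005, 3.06, 0.85, 0.09, 8.5],
[0.0, 0.0, -0.005, 3.05, 0.87, 0.09, 8.5],
[0.0, 0.0, -0.005, 3.05, 0.88, 0.09, 8.5],
[0.0, 0.0, -0.005, 3.04, 0.9, 0.09, 8.5]

[0.0, 0.0, -0.005, 3.04, 0.91, 0.09, 8.5],
[0.0, 0.0, -0.005, 3.04, 0.93, 0.09, 8.5],
[0.0, 0.0, -0.005, 3.03, 0.94, 0.09, 8.5],
[0.0, 0.0, -0.005, 3.03, 0.96, 0.09, 8.5],
[0.0, 0.0, -0.005, 3.02, 0.97, 0.09, 8.5]

[0.0, 0.0, -0.005, 3.02, 0.99, 0.09, 8.5],
[0.0, 0.0, -0.005, 3.01, 1.0, 0.09, 8.5],
[0.0, 0.0, -0.005, 3.01, 1.02, 0.09, 8.5],
[0.0, 0.0, -0.005, 3.0, 1.04, 0.09, 8.5],
[0.0, 0.0, -0.005, 3.0, 1.05, 0.09, 8.5]
```

Carton placed, 1–2 mm off centre. Last is the green box at (509,178), yaw 11°.

Call:
{"name": "step_arm", "arguments": {
  "moves": [
    [0, 0, -0.005, 2, 0.6, 0, 8.5],
    [0, 0, -0.005, 3.06, 0.85, 0, 8.5],
    [0, 0, -0.005, 3.05, 0.87, 0, 8.5],
    [0, 0, -0.005, 3.05, 0.88, 0, 8.5],
    [0, 0, -0.005, 3.04, 0.9, 0, 8.5]
  ]
}}

```text
time: 22.38
ee_pos: [0.4658, -0.1452, 0.0986]
ee_rot: [[-0.161, 0.987, -0.003], [0.987, 0.161, 0.002], [0.002, -0.003, -1.0]]
contact_force: [0.6, 0.7, -0.2]
grip_width: 0.996
gripper_force: 0.0
```

Call:
{"name": "step_arm", "arguments": {
  "moves": [
    [0, 0, -0.005, 3.04, 0.9, 0, 8.5],
    [0, 0, -0.005, 3.04, 0.9, 0, 8.5],
    [0, 0, -0.005, 3.03, 0.94, 0, 8.5],
    [0, 0, -0.005, 3.03, 0.96, 0, 8.5],
    [0, 0, -0.005, 3.02, 0.97, 0, 8.5]
  ]
}}

```text
time: 22.8
ee_pos: [0.4858, 0.012, 0.0987]
ee_rot: [[-0.186, 0.983, -0.003], [0.983, 0.186, 0.0], [0.001, -0.003, -1.0]]
contact_force: [0.3, 0.6, 0.4]
grip_width: 0.998
gripper_force: 0.0
```

Call:
{"name": "step_arm", "arguments": {
  "moves": [
    [0, 0, -0.005, 3, 1, 0, 8.5],
    [0, 0, 0, 3, 1, 0, 8.5],
    [0, 0, 0, 3, 1, 0, 8.5],
    [0, 0, 0, 3, 1, 0, 8.5],
    [0, 0, 0, 3, 1, 0, 8.5]
  ]
}}

```text
time: 23.22
ee_pos: [0.5064, 0.1684, 0.0986]
ee_rot: [[-0.191, 0.982, -0.003], [0.982, 0.191, -0.001], [-0.0, -0.003, -1.0]]
contact_force: [0.4, -0.2, -1.2]
grip_width: 0.997
gripper_force: 0.0
```

Call:
{"name": "step_arm", "arguments": {
  "moves": [
    [0, 0, 0, 1, 0.3, 0, 8.5],
    [0, 0, 0, 0, 0, 0, 8.5],
    [0, 0, 0, 0, 0, 0, 8.5],
    [0, 0, 0, 0, 0, 0, 8.5]
  ]
}}

```text
time: 23.55
ee_pos: [0.5082, 0.1762, 0.0997]
ee_rot: [[-0.19, 0.982, -0.002], [0.982, 0.19, -0.001], [-0.001, -0.002, -1.0]]
contact_force: [-0.2, -0.4, -0.3]
grip_width: 0.994
gripper_force: 0.0
```

```bash
python3 blk.py wrist 509 178 75 22 34; python3 plan.py 509.3 178 30 11.2 8.5 5; python3 look.py wrist w5 256 192 512
```

```text
wrist 9751 0.0284 [509.7 176.5] 100.0 63.1 11.6
t 23.6 tcp [508.5 176.1 100. ] yaw 10.9 turn 0.3 d [  0.8   1.9 -70. ] tilt [-0.0012 -0.0007] q [ 0.2  -0.06  1.91 -0.    1.29  0.  ]
[0.0, 0.0, -0.001, 0.03, 0.02, 1.4, 8.5],
[0.0, 0.0, -0.001, 0.03, 0.02, 1.4, 8.5],
[0.0, 0.0, -0.001, 0.03, 0.02, 1.4, 8.5],
[0.0, 0.0, -0.001, 0.03, 0.02, 1.4, 8.5],
[0.0, 0.0, -0.001, 0.03, 0.02, 1.4, 8.5]
```

View pics/w5.png

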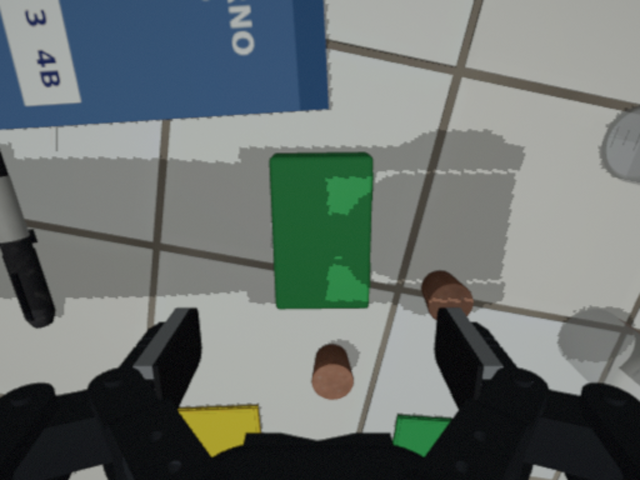

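The green box at (320,230) lies clear. The look-alike stoppers at (445,292) and (332,372) are outside the finger paths.

Call:
{"name": "step_arm", "arguments": {
  "moves": [
    [0, 0, 0, 0.1, 0, 1.5, 8.5],
    [0, 0, 0, 0.1, 0, 2.5, 8.5],
    [0, 0, 0, 0, 0, 2.5, 8.5],
    [0, 0, 0, 0, 0, 2, 8.5],
    [0, 0, 0, 0, 0, 1.5, 8.5]
  ]
}}

```text
time: 24.07
ee_pos: [0.5073, 0.1779, -0.0014]
ee_rot: [[-0.189, 0.982, -0.002], [0.982, 0.189, -0.001], [-0.0, -0.002, -1.0]]
contact_force: [-0.0, 0.3, 0.0]
grip_width: 0.997
gripper_force: 0.0
```

Call:
{"name": "step_arm", "arguments": {
  "moves": [
    [0, 0, 0, 0, 0, 1, 8.5],
    [0, 0, 0, 0, 0, 0.5, 8.5],
    [0, 0, 0, 0, 0, 0.3, 8.5],
    [0, 0, 0, 0, 0, 0, 8.5],
    [0, 0, 0, 0, 0, 0, 8.5]
  ]
}}

```text
time: 24.48
ee_pos: [0.5094, 0.1794, -0.0163]
ee_rot: [[-0.191, 0.982, 0.002], [0.982, 0.191, 0.0], [-0.0, 0.002, -1.0]]
contact_force: [-0.0, 0.6, -0.7]
grip_width: 0.995
gripper_force: 0.0
```

Call:
{"name": "step_arm", "arguments": {
  "moves": [
    [0, 0, 0, 0, 0, 0, 5.3],
    [0, 0, 0, 0, 0, 0, 5.3],
    [0, 0, 0, 0, 0, 0, 5.3],
    [0, 0, 0, 0, 0, 0, 5.3]
  ]
}}

```text
time: 24.82
ee_pos: [0.5098, 0.1797, -0.0158]
ee_rot: [[-0.191, 0.982, 0.003], [0.982, 0.191, 0.001], [0.0, 0.003, -1.0]]
contact_force: [-0.1, 0.9, 5.9]
grip_width: 0.71
gripper_force: 66.9
```

Call:
{"name": "step_arm", "arguments": {
  "moves": [
    [0, 0, 0, 0, 0, -0.5, 5.3],
    [0, 0, 0, 0, 0, -1.5, 5.3],
    [0, 0, 0, 0, 0, -3, 5.3],
    [0, 0, 0, 0, 0, -3, 5.3],
    [0, 0, 0, 0, 0, -2, 5.3]
  ]
}}

```text
time: 25.23
ee_pos: [0.5089, 0.1795, 0.0849]
ee_rot: [[-0.191, 0.982, 0.002], [0.982, 0.191, 0.0], [0.0, 0.002, -1.0]]
contact_force: [0.7, 0.4, -1.6]
grip_width: 0.707
gripper_force: 66.3
```

```bash
python3 plan.py 653.4 -24.9 77 6.3 5.3 10; python3 look.py side s6 210 240 160
```

```text
t 25.23 tcp [508.9 179.5  84.9] yaw 11.0 turn -4.7 d [ 144.5 -204.4   -7.9] tilt [0.0015 0.0003] q [ 0.2  -0.04  1.92  0.    1.26  0.01]
[0.0, 0.0, 0.008, -2.28, 1.03, 0.08, 5.3],
[0.0, 0.0, 0.008, -2.27, 1.05, 0.08, 5.3],
[0.0, 0.0, 0.008, -2.27, 1.07, 0.08, 5.3],
[0.0, 0.0, 0.008, -2.26, 1.08, 0.08, 5.3],
[0.0, 0.0, 0.008, -2.25, 1.1, 0.08, 5.3]

[0.0, 0.0, 0.008, -2.24, 1.12, 0.08, 5.3],
[0.0, 0.0, 0.008, -2.23, 1.14, 0.08, 5.3],
[0.0, 0.0, 0.008, -2.22, 1.16, 0.08, 5.3],
[0.0, 0.0, 0.008, -2.21, 1.18, 0.08, 5.3],
[0.0, 0.0, 0.008, -2.2, 1.19, 0.08, 5.3]
```

View pics/s6.png

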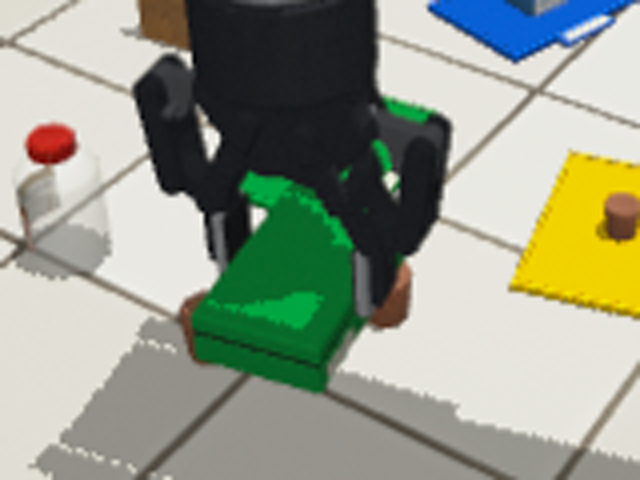

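The green box hangs level. I move to the green tray.

Call:
{"name": "step_arm", "arguments": {
  "moves": [
    [0, 0, 0.008, -1.3, 0.6, 0, 5.3],
    [0, 0, 0.008, -2.3, 1.05, 0, 5.3],
    [0, 0, 0.008, -2.3, 1.07, 0, 5.3],
    [0, 0, 0.008, -2.3, 1.08, 0, 5.3],
    [0, 0, 0.008, -2.3, 1.1, 0, 5.3]
  ]
}}

```text
time: 25.7
ee_pos: [0.5742, 0.0828, 0.0802]
ee_rot: [[-0.151, 0.989, -0.004], [0.989, 0.151, -0.0], [0.0, -0.004, -1.0]]
contact_force: [1.1, -0.9, -1.6]
grip_width: 0.714
gripper_force: 66.3
```

Call:
{"name": "step_arm", "arguments": {
  "moves": [
    [0, 0, 0.008, -2.24, 1.12, 0, 5.3],
    [0, 0, 0.008, -2.23, 1.14, 0, 5.3],
    [0, 0, 0.008, -2.2, 1.2, 0, 5.3],
    [0, 0, 0.008, -2.2, 1.2, 0, 5.3],
    [0, 0, 0.008, -2.0, 1.1, 0, 5.3]
  ]
}}

```text
time: 26.12
ee_pos: [0.6461, -0.0174, 0.0799]
ee_rot: [[-0.11, 0.994, -0.004], [0.994, 0.11, 0.0], [0.001, -0.004, -1.0]]
contact_force: [0.3, 0.1, -1.5]
grip_width: 0.707
gripper_force: 66.3
```

Call:
{"name": "step_arm", "arguments": {
  "moves": [
    [0, 0, 0, -1.0, 0.5, 0.5, 5.3],
    [0, 0, 0, 0, 0, 1.5, 5.3],
    [0, 0, 0, 0, 0, 2.2, 5.3],
    [0, 0, 0, 0, 0, 1.5, 5.3],
    [0, 0, 0, 0, 0, 0.5, 5.3]
  ]
}}

```text
time: 26.53
ee_pos: [0.6483, -0.0234, 0.0147]
ee_rot: [[-0.112, 0.994, -0.009], [0.994, 0.112, 0.002], [0.003, -0.009, -1.0]]
contact_force: [-0.3, 0.2, -2.0]
grip_width: 0.706
gripper_force: 66.2
```

Call:
{"name": "step_arm", "arguments": {
  "moves": [
    [0, 0, 0, 0, 0, 0.2, 5.3],
    [0, 0, 0, 0, 0, 0, 5.3],
    [0, 0, 0, 0, 0, 0, 5.3]
  ]
}}

```text
time: 26.78
ee_pos: [0.6534, -0.0243, 0.0195]
ee_rot: [[-0.112, 0.994, 0.001], [0.994, 0.112, -0.0], [-0.0, 0.001, -1.0]]
contact_force: [-0.5, 0.6, -0.9]
grip_width: 0.708
gripper_force: 66.2
```

```bash
python3 plan.py 653.4 -24.9 -12 6.3 5.3 3
```

```text
t 26.78 tcp [653.4 -24.3  19.5] yaw 6.5 turn -0.2 d [ -0.   -0.6 -31.5] tilt [ 0.0012 -0.0001] q [-0.15  0.29  1.67  0.    1.18 -0.26]
[0.0, 0.0, 0.001, -0.02, -0.0, 1.05, 5.3],
[0.0, 0.0, 0.001, -0.02, -0.0, 1.05, 5.3],
[0.0, 0.0, 0.001, -0.02, -0.0, 1.05, 5.3],
```

Call:
{"name": "step_arm", "arguments": {
  "moves": [
    [0, 0, 0, 0, 0, 1.0, 5.3],
    [0, 0, 0, 0, 0, 1.0, 5.3],
    [0, 0, 0, 0, 0, 0.7, 5.3],
    [0, 0, 0, 0, 0, 0.3, 5.3],
    [0, 0, 0, 0, 0, 0.1, 5.3]
  ]
}}

```text
time: 27.2
ee_pos: [0.6524, -0.0247, -0.0127]
ee_rot: [[-0.112, 0.994, -0.002], [0.994, 0.112, 0.0], [0.001, -0.002, -1.0]]
contact_force: [-3.9, 0.5, 6.2]
grip_width: 0.711
gripper_force: 67.1
```

Call:
{"name": "step_arm", "arguments": {
  "moves": [
    [0, 0, 0, 0, 0, 0.1, 5.3],
    [0, 0, 0, 0, 0, 0.1, 5.3],
    [0, 0, 0, 0, 0, 0, 5.3],
    [0, 0, 0, 0, 0, 0, 5.3]
  ]
}}

```text
time: 27.53
ee_pos: [0.6532, -0.0248, -0.0127]
ee_rot: [[-0.112, 0.994, -0.0], [0.994, 0.112, -0.0], [-0.0, -0.0, -1.0]]
contact_force: [-5.0, 0.7, 7.4]
grip_width: 0.707
gripper_force: 67.3
```

Call:
{"name": "step_arm", "arguments": {
  "moves": [
    [0, 0, 0, 0, 0, 0, 7.2],
    [0, 0, 0, 0, 0, 0, 7.2],
    [0, 0, 0, 0, 0, 0, 7.2],
    [0, 0, 0, 0, 0, 0, 7.2]
  ]
}}

```text
time: 27.87
ee_pos: [0.6529, -0.0248, -0.0146]
ee_rot: [[-0.112, 0.994, -0.0], [0.994, 0.112, -0.0], [0.0, -0.0, -1.0]]
contact_force: [0.1, 0.2, 0.1]
grip_width: 0.839
gripper_force: 0.0
```

Call:
{"name": "step_arm", "arguments": {
  "moves": [
    [0, 0, 0, 0, 0, -1, 7.2],
    [0, 0, 0, 0, 0, -2.5, 7.2],
    [0, 0, 0, 0, 0, -3.5, 7.2],
    [0, 0, 0, 0, 0, -3.5, 7.2],
    [0, 0, 0, 0, 0, -2.5, 7.2]
  ]
}}

```text
time: 28.28
ee_pos: [0.6542, -0.0249, 0.12]
ee_rot: [[-0.112, 0.994, 0.004], [0.994, 0.112, -0.001], [-0.001, 0.004, -1.0]]
contact_force: [0.5, 0.0, 0.3]
grip_width: 0.844
gripper_force: 0.0
```

Call:
{"name": "step_arm", "arguments": {
  "moves": [
    [0, 0, 0, -1, 0, -2, 7.2],
    [0, 0, 0, 0, 0, -1, 7.2],
    [0, 0, 0, 0, 0, 0, 7.2],
    [0, 0, 0, 0, 0, 0, 7.2],
    [0, 0, 0, 0, 0, 0, 7.2]
  ]
}}

```text
time: 28.7
ee_pos: [0.6528, -0.0342, 0.1435]
ee_rot: [[-0.112, 0.994, -0.003], [0.994, 0.112, 0.001], [0.001, -0.003, -1.0]]
contact_force: [0.4, -0.2, 0.4]
grip_width: 0.844
gripper_force: 0.0
```

```bash
python3 blk.py wrist 653 -25 75 22 40; python3 blk.py top 457 -52 40 20 32;python3 blk.py top 631 -255 40 14 26;python3 blk.py top 448 -294 60 32 46; python3 look.py side s7 230 200 320
```

```text
wrist 7527 0.0314 [653.5 -27.5] 99.0 63.9 6.7
top 52 0.025 [456.4 -52.2] 20.0 14.9 -88.9
top 179 0.0183 [ 629.2 -255.7] 38.5 30.5 -16.5
top 772 0.0386 [ 447.1 -293.3] 86.4 52.8 7.7
```

View pics/s7.png

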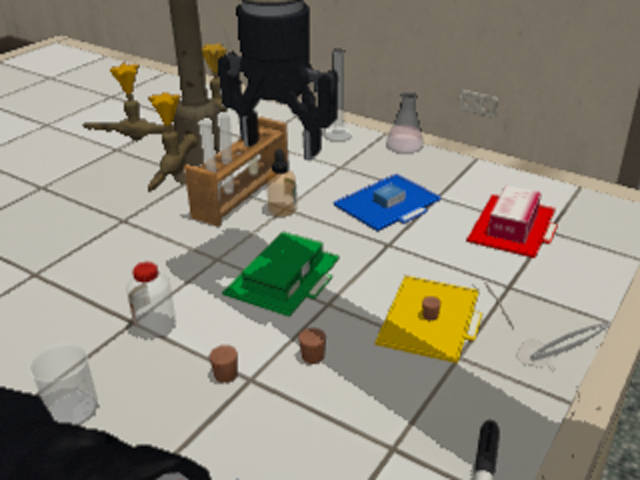

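All four things stand centred in their own trays: stopper (431,307), blue box (389,196), carton (515,214) and green box (285,265). The bottles are undisturbed and the gripper is clear.

```bash
python3 -c "
from rig import *
print(finish_job())"
```

```text
the job is handed in; nothing more can be done
None
```

The job is handed in: the stopper, blue box, carton and green box each lie within about 3 mm of the middle of their own trays, and the bottles look undisturbed; the hand-in gave no verdict.

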